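# Stand the fallen pepper mill back in the condiment caddy

## Task

The square pepper mill has been left lying on its side: stand it upright on the bare table and let go of it, since a hand holding it the way it was picked up would foul the caddy's rails. Then take it afresh and lower it, without dropping it, into the empty square bay of the condiment caddy that holds the blue sugar shaker, so that it stands upright on the caddy's floor, and let go. Do not push in the mill's spring button, which would spill pepper, and leave the caddy and everything else on the table where they are.

Things in the scene. Friction and masses are not known exactly. Their poses are not given: they have to be found in the camera images.
- mill_center (a point): Centre of the loose pepper mill (0.2 to 0.42 kg, centre of mass near here): a 44 x 44 mm square bar, 140 mm from foot to flat top of head, plus the button. Point 70 mm from foot and from head top, mid-section. x axis runs from foot to head; y, z square to the faces. Starts lying on a face, point 22 mm above the table, head pointing away from the robot, up to 0.7 rad either way.
- mill_foot (a point): Middle of the underside of the mill's foot, 70 mm from mill_center along minus x; same axes. At table height when the mill stands on the table. Foot end to head: black foot (8 mm, narrowed to 40 x 40 mm), steel collar, clear chamber with dark peppercorns, dark wood head (the last 65 mm), steel button. All four faces are alike.
- button (a joint): The round steel spring button (26 mm across) in the end of the mill's head; it stands 13 mm out of the flat top of the head, on the mill's axis. 0 = out, grows to 0.006 m when pushed fully in; about 2 N starts it, 7 N pushes it home; it springs back.
- caddy: Loose condiment caddy, 0.9 kg: oak base 200 x 84 x 14 mm, two square guards of 6 mm steel rod in a row. Origin at centre of underside, x along the row, z up. Each guard is 50 x 50 mm clear inside, sides along caddy x and y, rails 45 and 89 mm above the table (upper rail's top at 92 mm), four corner posts. Bays 96 mm apart. An end handle loop at each end reaches 108 mm from the origin.
- empty_bay (a point): Centre of the floor of the empty bay, on top of the oak base, 14 mm above the table, 48 mm from the caddy's origin along its +x. Axes as the caddy's.
- shaker_bay (a point): Centre of the floor of the other bay (caddy -x side), in which the sugar shaker stands.
- shaker_center (a point): Blue glass sugar shaker with steel top, 47 mm diameter and 131 mm high, standing in the caddy's other bay; point on its axis 60 mm above its foot, z up. Leave it.
- butter_bell: White porcelain butter bell with lid, 106 mm across, 108 mm high; origin at the underside. Leave it.
- egg_cup: Steel egg cup with a brown egg, 48 mm across, 81 mm high; origin at the underside. Leave it.
- jam_jar: Red jam jar with white lid, 60 mm across, 80 mm high; origin at the underside. Leave it.
- tray: Wooden serving tray 360 x 250 mm, rim up to 30 mm and handles to 47 mm, at the robot's left; origin at the middle of its underside. Leave it.
- mug: Blue mug, 82 mm across, 92 mm high, on the tray; origin at the underside. Leave it.
- cereal_bowl: White bowl, 130 mm across, 55 mm high, on the tray; origin at the underside. Leave it.
- side_plate: White side plate, 170 mm across, 16 mm high, at the robot's right; origin at the underside. Leave it. Fixed table equipment besides: a toaster and a paper roll (up to 230 mm high) beyond 0.5 m to the right, a kettle beyond 0.45 m to the left, and along the far edge, from 0.68 m ahead, a fruit bowl on the right (165 mm high) and a bread basket on the left (130 mm high).
Not all that is in view belongs to the job. Leave any orange or turquoise look-alike of the part that bears mill_center alone.

How it is judged:
By the outcome, as a careful person would: the job done as asked, in the order asked, and still so for the second after the job is handed in, with the robot touching nothing.
It also fails if it takes over 72 s, if anything falls off the work surface, if the arm or the gripper's body presses on something with over 40 N, if the wrist force passes 120 N, or if a joint passes its speed limit or range.

## Robot

A 7-joint arm with a two-finger parallel gripper is mounted at the origin on the work surface. World frame = base frame: x ahead of the robot, y to its left, z up, the work surface at z = 0. Lengths are in m, angles in rad, forces in N, time in s.
With the tool pointing down it reaches from about 0.4 to 0.85 m from the base axis. Payload 4.5 kg.
Tool frame: the origin (TCP) lies at the very end of the fingers, on their centre line; the grasp point (between the pads) lies 19 mm behind it (r.grip_depth is the distance from the TCP to the grasp point, in m); z points along the fingers, x is the direction in which the jaws open and shut, and the axes are right-handed (so a half turn about z gives the same grasp; the last joint's range is limited). The gripper opens to 88 mm and grips with 3 to 60 N. Pads are 18 mm wide; open, the fingers measure 123 mm over their backs; the gripper's body (75 mm by 187 mm) begins 45 mm behind the grasp point.
Start: joints at [-1.193, 0.689, -0.195, 1.565, 0.157, 0.902, -0.215], TCP at [0.211, 0.588, 0.239] pointing down, gripper open.
Joint ranges: [-3.01, 3.01], [-0.46, 2.08], [-1.47, 1.51], [0.13, 2.56], [-1, 4.14], [0.04, 2.09], [-2.66, 2.66]. Speed limits (rad/s): [2.57, 2.57, 3.14, 3.14, 3.14, 3.14, 3.14].

## Interface

Orientations are given as a unit quaternion [x, y, z, w].
In Python, from plant import r gives the robot as it stands. The module is installed in compiled form; this text tells all that it offers.
- The arm moves only by the shell command python3 -m jog 'ROWS' [FORCE]. ROWS is JSON, a list of rows, each a list of 5 numbers: the shift along the tool's x, y, z in units of 1 m (1.0 is 1 m), then the turn about the tool's z in units of 360 degrees (1.0 is 360 degrees), then the closure, from 0 (fully open) to 1 (shut). In form: [[dx, dy, dz, yaw, fingers], ...]. A call has 1 to 20 rows; each row shifts and turns the commanded pose from where the row before left it, along the tool's axes as they then stand; what a row does not reach is not made up. A row lasts 1/10 s, in which the tool goes at most 50 mm and 8.59 degrees, less where a joint would pass 70% of its speed; a pose out of reach is approached as far as the arm can. A call with a number of a shift or a turn outside -1 to 1 is refused whole. A call with a gripper value outside its range is refused whole. The fingers move at their own pace and stop on an object; FORCE is the grip in N (left out, the last holds). Time passes only in rows, so rows that do not move let the fingers close. It gives the time, the measured TCP pose, the force and the opening at its end, in the units of the state.
- r.get_state(): the state, without advancing time (a new reading comes with each control period).
- r.snapshot(name): name is "scene" or "top" or "wrist"; returns the picture (384x512x3 uint8, red, green, blue); there is no depth.
- r.get_calibration(name): a dict with "mtx" (3x3 intrinsics, pixels), "dist" ([k1, k2, p1, p2, k3] as OpenCV has them; the pictures are not rectified), "R" (3x3) and "t" (3): a world point X has camera coordinates R X + t. Camera axes: x right, y down, z forward; pixel columns grow to the right and rows downward; lengths in m; the calibration is good to about 2 mm. A picture is of the moment at which its call begins: read the wrist's pose just before it. get_calibration takes no time and is no camera call; for the wrist camera it gives the pose at the moment of the call.
- r.finish_job(): hands the job in, once; it reports no verdict.
Trained networks look in the newest picture that a camera, given by its name, has taken for a name from the list of things; names that differ only in an ending like _2 or _b are one class to them, and where a whole thing is asked for, a point or a joint stands for the part that bears it (a point fixed in the world has none). Each returns a list of dicts, best first, with "score" (0 to 1); they miss things now and then, are a little off and sometimes report something else, mostly with a low value. They report only what shows in the picture. A call takes as long as a camera call. They do not tell look-alikes from the thing itself.
- r.cut_out(thing, camera): "pixels" (384x512 bool, what is visible of it) and "rect" ([left, top, right, bottom] in pixels, round what is visible of it).
The state is a dict: "clock": time; "q": joint angles; "qd": joint speeds; "joint_torque": joint torques, N m; "tool_pos": TCP position; "eef_rot": TCP orientation; "contact_force": force on the tool from outside, world axes, zero at the start; "moment": the same for the moment, N m; "opening": opening from 0.0 (shut) to 1.0 (fully open).
Only numpy, scipy, OpenCV 4.12 (cv2) and the standard library are available. Lean on these libraries where they do the work, as an engineer would, in place of code of your own. Each camera call takes 0.05 s, during which the arm holds its last target.

## Working session

There is one attempt and no reset: what is moved stays moved. The work goes in short steps, Python scripts to look and compute and a shell command to move; the robot and the scene stay as the last step left them, time stands still between calls to the robot, and variables do not carry over. Pictures are saved under pics/ and viewed, and the job is handed in when it is done.

```bash
mkdir -p pics
python3 - <<'E'
from plant import r
import cv2
print(r.get_state())
for n in ["scene","top","wrist"]:
    im=r.snapshot(n); cv2.imwrite(f"pics/{n}0.png",im[:,:,::-1])
    c=r.get_calibration(n); print(n,c)
E
```

```text
{'clock': 0.0, 'q': array([-1.19321815,  0.68998807, -0.1945382 ,  1.56638863,  0.15730811,
        0.90246464, -0.21508524]), 'qd': array([-0.00080639,  0.00011261,  0.00098972, -0.00224789,  0.00132716,
       -0.00052257,  0.00205716]), 'joint_torque': array([ 9.30068527e-04, -5.27570450e+01, -1.26661364e+00, -1.53426594e+01,
       -5.26714220e-02,  6.46336761e-03,  1.61907756e-04]), 'tool_pos': array([0.2104711 , 0.58780705, 0.2378962 ]), 'eef_rot': array([ 8.17595434e-01,  5.75792365e-01, -7.21168998e-04,  5.82739024e-04]), 'contact_force': array([ 0.86600369,  0.08153636, -0.13555744]), 'moment': array([ 0.00149441, -0.0312749 , -0.0068581 ]), 'opening': 1.0010857907721356}
scene {'mtx': array([[399.84251201,   0.        , 246.73836544],
       [  0.        , 399.84251201, 187.90225249],
       [  0.        ,   0.        ,   1.        ]]), 'dist': array([-0.13178313,  0.        ,  0.        ,  0.        ,  0.        ]), 'R': array([[ 0.16388912,  0.9864695 , -0.00427492],
       [ 0.82715035, -0.13977915, -0.54431984],
       [-0.53755247,  0.0856721 , -0.83886687]]), 't': arr
[... 239 characters left out ...]
0.        , 0.        , 0.        , 0.        ]), 'R': array([[ 0.02926864, -0.99936098,  0.02051784],
       [-0.99011336, -0.03180267, -0.13661668],
       [ 0.1371819 , -0.0163164 , -0.99041148]]), 't': array([0.01754871, 0.58018974, 1.48808144])}
wrist {'mtx': array([[298.63614023,   0.        , 254.28723772],
       [  0.        , 298.63614023, 191.48464956],
       [  0.        ,   0.        ,   1.        ]]), 'dist': array([-0.0725003,  0.       ,  0.       ,  0.       ,  0.       ]), 'R': array([[ 0.33702664,  0.94149069, -0.0028843 ],
       [ 0.89831317, -0.32065016,  0.30036132],
       [ 0.28186253, -0.10382077, -0.95382114]]), 't': array([-0.62279081, -0.0411915 ,  0.39093894])}
```

View pics/scene0.png

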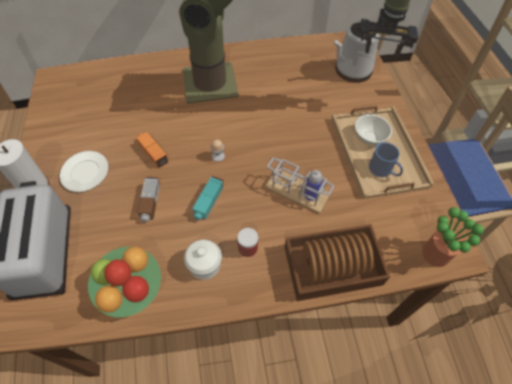

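View pics/top0.png

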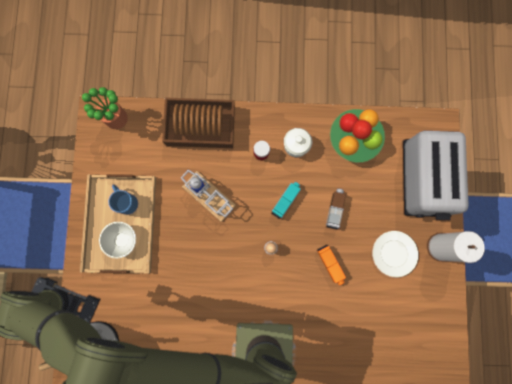

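View pics/wrist0.png

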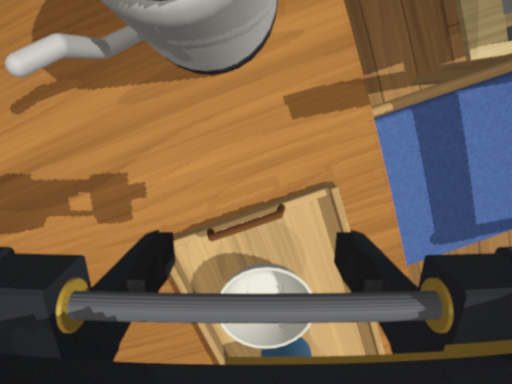

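In the top view there are three candidates for the mill. The one at (337,208), grey/clear with a dark wood head, matches the description. The orange bar at (332,265) and the turquoise bar at (287,200) are look-alikes, so I'll leave those alone. The caddy is at about (210,195), with the shaker in its upper-left bay.

```bash
cat > h.py <<'E'
import numpy as np, cv2
from plant import r
def ray(cam,px,c=None):
    c=c or r.get_calibration(cam)
    u=cv2.undistortPoints(np.array(px,float).reshape(-1,1,2),c["mtx"],c["dist"]).reshape(-1,2)
    d=np.c_[u,np.ones(len(u))]@c["R"]; o=-c["R"].T@c["t"]; return o,d
def plane(cam,px,z,c=None):
    o,d=ray(cam,px,c); return o+d*((z-o[2])/d[:,2])[:,None]
def proj(cam,X,c=None):
    c=c or r.get_calibration(cam)
    return cv2.projectPoints(np.array(X,float).reshape(-1,3),cv2.Rodrigues(c["R"])[0],c["t"],c["mtx"],c["dist"])[0].reshape(-1,2)
E
python3 - <<'E'
from h import *
im=r.snapshot("top");sc=r.snapshot("scene")
for cam,I in (("top",im),("scene",sc)):
  for th in ["mill_center","caddy","shaker_center"]:
    for k in r.cut_out(th,cam):
        p=k["pixels"];ys,xs=np.nonzero(p)
        rr=cv2.minAreaRect(np.c_[xs,ys].astype(np.float32))
        print(cam,th,round(k["score"],2),k["rect"],len(xs),rr, plane(cam,[[xs.mean(),ys.mean()]],0.03).round(3))
big=np.hstack([cv2.resize(im[170:290,260:360],None,fx=4,fy=4,interpolation=cv2.INTER_CUBIC),cv2.resize(im[160:280,165:260],None,fx=4,fy=4,interpolation=cv2.INTER_CUBIC)])
cv2.imwrite("pics/crop1.png",big[:,:,::-1])
big=cv2.resize(sc[130:240,120:340],None,fx=3.5,fy=3.5,interpolation=cv2.INTER_CUBIC)
cv2.imwrite("pics/crop2.png",big[:,:,::-1])
E
```

```text
top mill_center 0.7 [271.0, 185.8, 298.7, 218.3] 512 ((285.8331298828125, 199.42738342285156), (13.420015335083008, 41.366485595703125), 34.82448959350586) [[ 0.558 -0.065  0.03 ]]
top mill_center 0.56 [324.0, 191.7, 348.0, 228.6] 556 ((335.47064208984375, 209.11766052246094), (14.55213737487793, 41.231056213378906), 14.03624439239502) [[ 0.525 -0.253  0.03 ]]
top mill_center 0.55 [318.0, 245.2, 347.3, 284.1] 547 ((331.1792297363281, 264.6226501464844), (42.63945007324219, 13.889386177062988), 60.945396423339844) [[ 0.325 -0.238  0.03 ]]
top caddy 0.93 [180.8, 171.1, 234.8, 221.6] 1086 ((205.26795959472656, 193.09115600585938), (60.13249588012695, 22.967788696289062), 41.987213134765625) [[0.561 0.222 0.03 ]]
top shaker_center 0.65 [186.9, 178.9, 203.2, 191.9] 156 ((196.25003051757812, 183.75001525878906), (14.142135620117188, 12.020814895629883), 45.0) [[0.608 0.269 0.03 ]]
scene mill_center 0.95 [135.4, 129.9, 167.5, 166.6] 526 ((152.4176483154297, 149.57061767578125), (38.505157470703125, 15.076667785644531), 49.39870071411133) [[ 0.335 -0.234  0.03 ]]
scene mill_center 0.72 [192.0, 176.7, 220.8, 219.9] 712 ((206.7288055419922, 198.02279663085938), (17.058670043945312, 47.10004425048828), 28.886581420898438) [[ 0.56  -0.068  0.03 ]]
scene mill_center 0.56 [134.5, 175.4, 157.6, 221.6] 768 ((148.1538543701172, 199.2307586669922), (18.43491554260254, 46.67564010620117), 11.309932708740234) [[ 0.533 -0.254  0.03 ]]
scene caddy 0.92 [267.1, 158.6, 335.1, 212.0] 1523 ((296.4195861816406, 183.81884765625), (69.3052978515625, 33.27686309814453), 25.463346481323242) [[0.565 0.218 0.03 ]]
scene shaker_center 0.64 [305.9, 169.9, 322.2, 199.0] 313 ((313.2500305175781, 184.75), (14.862703323364258, 29.09295082092285), 18.43494987487793) [[0.562 0.281 0.03 ]]
scene shaker_center 0.2 [60.9, 149.9, 109.2, 191.3] 1470 ((83.5, 170.5), (39.0, 47.0), 90.0) [[ 0.382 -0.472  0.03 ]]
```

View pics/crop1.png

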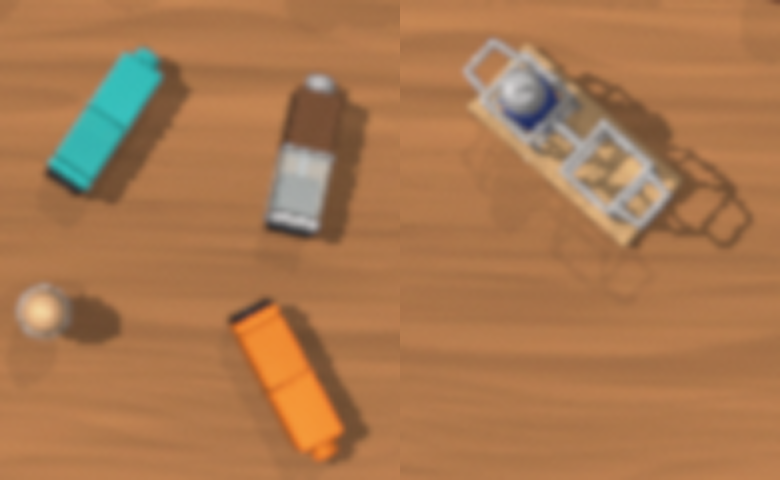

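View pics/crop2.png

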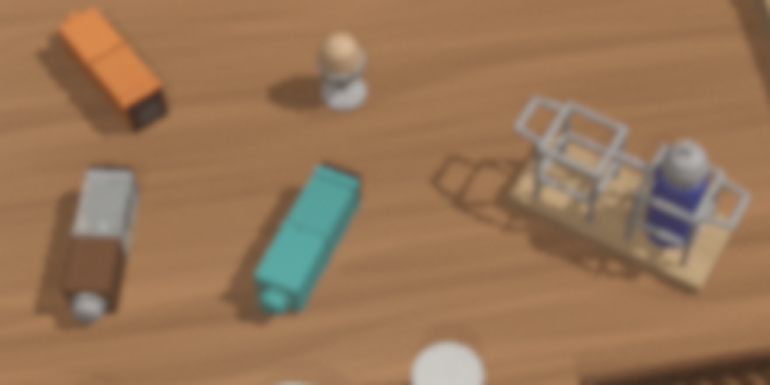

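The crop confirms the choice: the mill at top (337,208) has a clear chamber, a brown wood head and a steel button pointing away from the robot. Next I'll fit its pose to the masks.

```bash
cat > fit.py <<'E'
from h import *
from scipy.optimize import minimize
def millpts(x,y,yaw,z=.022):
    P=[]
    for a,w in ((-.07,.020),(-.062,.020),(-.062,.022),(.07,.022)):
        for s in(-1,1):
            for t in(-1,1): P.append((a,s*w,t*w))
    t=np.linspace(0,2*np.pi,16)
    for a in(.07,.083):
        P+= [(a,.013*np.cos(k),.013*np.sin(k)) for k in t]
    P=np.array(P);c,s=np.cos(yaw),np.sin(yaw)
    return P@np.array([[c,s,0],[-s,c,0],[0,0,1]])+[x,y,z]
def hullmask(cam,P,c):
    px=proj(cam,P,c); h=cv2.convexHull(px.astype(np.float32))
    S=8; m=np.zeros((384,512),np.uint8)
    cv2.fillConvexPoly(m,np.round(h*16).astype(np.int32),255,lineType=cv2.LINE_AA,shift=4)
    return m/255.
def fit(masks,cals,x0,yaw0,bl=1.0):
    M={k:cv2.GaussianBlur(m.astype(float),(0,0),bl) for k,m in masks.items()}
    def cost(p):
        return sum(((cv2.GaussianBlur(hullmask(k,millpts(p[0],p[1],p[2]),cals[k]),(0,0),bl)-M[k])**2).sum() for k in M)
    best=None
    for dy in (-.2,0,.2):
        o=minimize(cost,[x0[0],x0[1],yaw0+dy],method="Nelder-Mead",options=dict(initial_simplex=np.array([[x0[0],x0[1],yaw0+dy],[x0[0]+.01,x0[1],yaw0+dy],[x0[0],x0[1]+.01,yaw0+dy],[x0[0],x0[1],yaw0+dy+.1]])))
        if best is None or o.fun<best.fun: best=o
    return best
E
python3 - <<'E'
from fit import *
def pick(cam,xy):
    for k in r.cut_out("mill_center",cam):
        ys,xs=np.nonzero(k["pixels"])
        if np.hypot(xs.mean()-xy[0],ys.mean()-xy[1])<12: return k["pixels"]
m={"top":pick("top",(336,209)),"scene":pick("scene",(148,199))}
cal={k:r.get_calibration(k) for k in m}
for use in (["top"],["scene"],["top","scene"]):
    o=fit({k:m[k] for k in use if m[k] is not None},cal,(.525,-.253),-.25)
    print(use,o.x,o.fun)
E
```

```text
['top'] [ 0.52271846 -0.25351823 -0.24390927] 14.204044034894029
['scene'] [ 0.52285045 -0.25409073 -0.21218091] 14.958294981218849
['top', 'scene'] [ 0.52249001 -0.25379    -0.22149008] 30.72018054768852
```

```bash
cat >> h.py <<'E'
from scipy.spatial.transform import Rotation as Ro
def go(x,y,z,jaw):
    "tool-frame shift (before turn) and turn needed; jaw = world angle of tool x"
    s=r.get_state(); R=Ro.from_quat(s["eef_rot"]).as_matrix()
    d=R.T@(np.array([x,y,z])-s["tool_pos"])
    cur=np.arctan2(R[1,0],R[0,0]); dj=(jaw-cur+np.pi/2)%np.pi-np.pi/2
    print("t",round(s["clock"],2),"pos",s["tool_pos"].round(4),"jaw",round(cur,4),"tilt",R[:,2].round(4),"F",s["contact_force"].round(1),"open",round(s["opening"],3))
    print("shift",d.round(4),"turn/360",round(-dj/2/np.pi,5),"q7",s["q"][6].round(2))
E
python3 -c "
from h import *
go(.5732,-.2652,.2,np.pi/2-.222)
c=r.get_calibration('wrist');s=r.get_state();R=Ro.from_quat(s['eef_rot']).as_matrix();print(R.T@(-c['R'].T@c['t']-s['tool_pos']), c['R']@R)"
```

```text
t 0.65 pos [0.2107 0.5885 0.2388] jaw 1.227 tilt [ 0.e+00  1.e-04 -1.e+00] F [-1.  -1.   0.4] open 1.001
shift [-0.6815  0.629   0.0387] turn/360 -0.01938 q7 -0.22
[-0.00084446 -0.0781863  -0.14534853] [[ 9.99998781e-01  2.98815323e-05  1.56136572e-03]
 [ 4.40313207e-04  9.53857351e-01 -3.00259820e-01]
 [-1.49829239e-03  3.00260141e-01  9.53856175e-01]]
```

```bash
python3 -m jog '[[-0.015,0.014,0,0,0],[-0.03,0.028,0,0,0],[-0.034,0.0315,0,0,0],[-0.034,0.0315,0,0,0],[-0.034,0.0315,0,0,0],[-0.034,0.0315,0,0,0],[-0.034,0.0315,0,0,0],[-0.034,0.0315,0,0,0],[-0.034,0.0315,0,0,0],[-0.034,0.0315,0,0,0],[-0.034,0.0315,0,0,0],[-0.034,0.0315,0,0,0],[-0.034,0.0315,0,0,0],[-0.034,0.0315,0,0,0],[-0.034,0.0315,0,0,0],[-0.034,0.0315,0,0,0],[-0.034,0.0315,0,0,0],[-0.034,0.0315,0,0,0],[-0.034,0.0315,0,-0.0194,0],[-0.034,0.0315,0,0,0]]'; python3 -c "
from h import *
go(.5732,-.2652,.2,np.pi/2-.222);print(r.get_state()['q'])"
```

```text
clock: 2.65
tool_pos: [0.5675, -0.2356, 0.2388]
eef_rot: [0.781, 0.625, -0.0, -0.0]
contact_force: [-0.0, 0.1, -0.5]
opening: 1.0
t 2.65 pos [ 0.5675 -0.2356  0.2388] jaw 1.3499 tilt [-4.e-04 -3.e-04 -1.e+00] F [-0.   0.1 -0.5] open 1.0
shift [-0.0276  0.0121  0.0388] turn/360 0.00018 q7 1.43
[ 0.50145571  0.68508633 -0.32763448  1.59444046  0.2621374   0.90596068
  1.42993791]
```

```bash
python3 -m jog '[[-0.0138,0.006,0.03,0,0],[-0.0138,0.006,0.04,0,0],[0,0,0,0,0],[0,0,0,0,0]]'
python3 - <<'E'
from fit import *
im=r.snapshot("wrist");c=r.get_calibration("wrist")
cv2.imwrite("pics/w1.png",im[:,:,::-1])
for k in r.cut_out("mill_center","wrist"):
    print(k["score"],k["rect"],k["pixels"].sum())
    m=k["pixels"]; cv2.drawContours(im,cv2.findContours(m.astype(np.uint8),0,1)[0],-1,(0,255,0),1)
for q in proj("wrist",millpts(.5225,-.2538,-.222),c): cv2.circle(im,tuple(int(v) for v in q),2,(255,0,255),-1)
cv2.imwrite("pics/w1o.png",im[:,:,::-1])
go(.5732,-.2652,.005,np.pi/2-.222)
E
```

```text
clock: 3.05
tool_pos: [0.573, -0.2618, 0.1686]
eef_rot: [0.781, 0.624, -0.0, -0.001]
contact_force: [-0.4, 0.5, 1.6]
opening: 1.003
0.97 [389.5, 38.4, 509.0, 197.7] 9683
0.61 [221.3, 50.4, 275.9, 216.8] 7563
t 3.15 pos [ 0.5747 -0.2611  0.1707] jaw 1.3505 tilt [ 3.2e-03  1.0e-04 -1.0e+00] F [-0.5 -1.   0.6] open 0.999
shift [-0.0044 -0.0011  0.1657] turn/360 0.00028 q7 1.44
```

View pics/w1o.png

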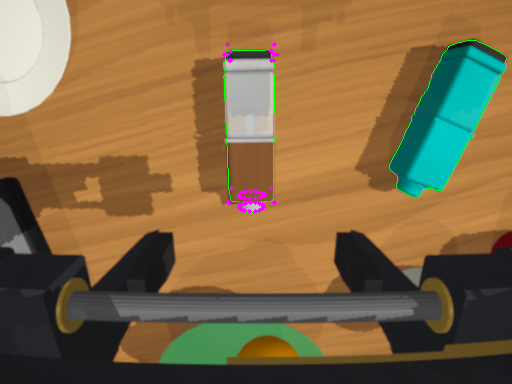

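Run:
```python
from fit import *
c=r.get_calibration("wrist");im=r.snapshot("wrist")
m=[k["pixels"] for k in r.cut_out("mill_center","wrist") if k["rect"][2]<300][0]
o=fit({"wrist":m},{"wrist":c},(.5225,-.254),-.222,2.); print(o.x,o.fun)
X=o.x;g=X[:2]+.052*np.array([np.cos(X[2]),np.sin(X[2])]);print(g)
go(g[0],g[1],.005,np.pi/2+X[2])
```

```text
[ 0.52370903 -0.25611249 -0.20492101] 170.36518853455567
[ 0.57462104 -0.26669396]
t 3.25 pos [ 0.5747 -0.2614  0.1709] jaw 1.3505 tilt [ 3.5e-03 -5.0e-04 -1.0e+00] F [-0.8  0.8  0.3] open 0.998
shift [-0.0052  0.0005  0.1659] turn/360 -0.00245 q7 1.44
```

```bash
python3 -m jog '[[-0.0048,0,0.02,-0.002,0],[0,0,0.035,0,0],[0,0,0.035,0,0],[0,0,0.035,0,0],[0,0,0.025,0,0],[0,0,0.014,0,0],[0,0,0,0,0],[0,0,0,0,0]]'
python3 - <<'E'
from fit import *
im=r.snapshot("wrist")
cv2.imwrite("pics/w2.png",im[:,:,::-1])
go(.574,-.266,.005,np.pi/2-.21)
E
```

```text
clock: 4.05
tool_pos: [0.5733, -0.2671, 0.0061]
eef_rot: [0.777, 0.629, 0.001, 0.001]
contact_force: [0.9, 0.7, 0.4]
opening: 1.003
t 4.1 pos [ 0.5736 -0.2674  0.0065] jaw 1.3615 tilt [ 3.e-03 -9.e-04 -1.e+00] F [ 0.7 -0.4 -0.2] open 1.002
shift [0.0014 0.0001 0.0015] turn/360 0.00011 q7 1.38
```

View pics/w2.png

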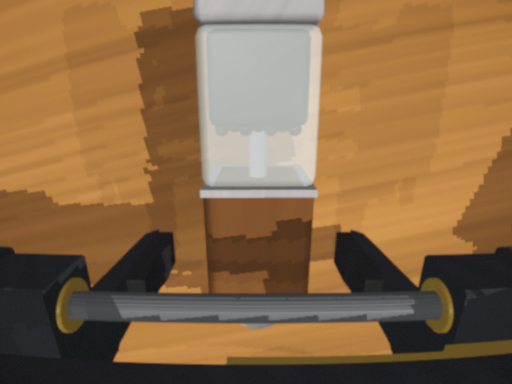

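```bash
python3 -m jog '[[0,0,0,0,1],[0,0,0,0,1],[0,0,0,0,1],[0,0,0,0,1],[0,0,0,0,1],[0,0,0,0,1],[0,0,0,0,1],[0,0,0,0,1]]' 8; python3 -c "
from h import *
go(.574,-.266,.03,np.pi/2-.21)"
```

```text
clock: 4.9
tool_pos: [0.5724, -0.2667, 0.0047]
eef_rot: [0.777, 0.629, 0.0, -0.0]
contact_force: [-0.0, 0.7, 0.5]
opening: 0.501
t 4.9 pos [ 0.5724 -0.2667  0.0047] jaw 1.3616 tilt [ 3.e-04  5.e-04 -1.e+00] F [-0.   0.7  0.5] open 0.501
shift [ 0.0011  0.0014 -0.0253] turn/360 0.00013 q7 1.38
```

```bash
python3 -m jog '[[0,-0.002,-0.010,0,1],[0,-0.003,-0.010,0,1],[0,-0.005,-0.010,0,1],[0,-0.006,-0.010,0,1],[0,0,0,0,1]]'
python3 - <<'E'
from fit import *
im=r.snapshot("wrist");sc=r.snapshot("scene")
cv2.imwrite("pics/w3.png",np.vstack([im,cv2.resize(sc[150:250,100:233],(512,384))])[::1,:,::-1][:,:,:])
a=cv2.resize(im,(400,300));b=cv2.resize(sc[150:250,90:223],(400,300),interpolation=cv2.INTER_CUBIC)
cv2.imwrite("pics/w3.png",np.hstack([a,b])[:,:,::-1])
go(.574,-.266,.03,np.pi/2-.21)
E
```

```text
clock: 5.4
tool_pos: [0.5559, -0.2642, 0.0465]
eef_rot: [0.777, 0.629, -0.0, 0.0]
contact_force: [0.5, 0.3, -0.4]
opening: 0.502
t 5.5 pos [ 0.5565 -0.2642  0.0453] jaw 1.3614 tilt [ 4.e-04 -7.e-04 -1.e+00] F [ 0.5 -0.7 -0.3] open 0.497
shift [0.0019 0.0175 0.0153] turn/360 0.0001 q7 1.38
```

View pics/w3.png

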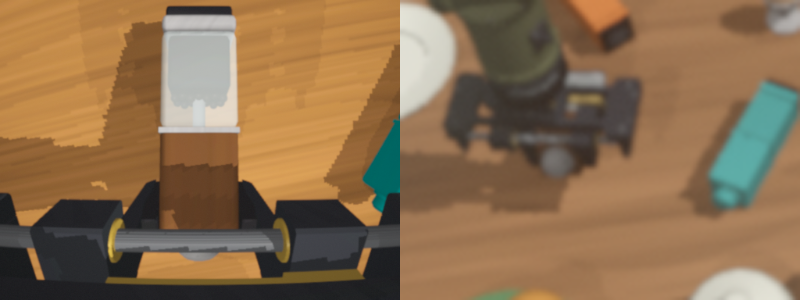

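```bash
python3 -m jog '[[0,-0.006,-0.009,0,1],[0,-0.008,-0.010,0,1],[0,-0.010,-0.010,0,1],[0,-0.012,-0.010,0,1],[0,-0.012,-0.007,0,1],[0,-0.012,-0.005,0,1],[0,-0.013,-0.004,0,1],[0,-0.013,-0.004,0,1],[0,0,0,0,1]]'
python3 - <<'E'
from fit import *
im=r.snapshot("wrist");sc=r.snapshot("scene")
a=cv2.resize(im,(400,300));b=cv2.resize(sc[150:250,90:223],(400,300),interpolation=cv2.INTER_CUBIC)
cv2.imwrite("pics/w4.png",np.hstack([a,b])[:,:,::-1])
go(.574,-.266,.03,np.pi/2-.21)
E
```

```text
clock: 6.4
tool_pos: [0.4715, -0.246, 0.1053]
eef_rot: [0.777, 0.629, -0.0, 0.001]
contact_force: [-0.0, 0.1, 0.4]
opening: 0.498
t 6.5 pos [ 0.4723 -0.2462  0.1044] jaw 1.3613 tilt [ 3.e-04 -6.e-04 -1.e+00] F [ 0.8 -0.5 -1.4] open 0.494
shift [0.0018 0.1036 0.0744] turn/360 8e-05 q7 1.37
```

View pics/w4.png

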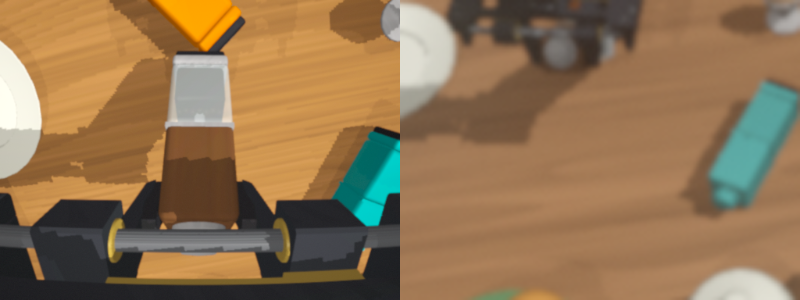

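Run:
```python
from h import *
print(plane("wrist",[[232,68],[256,68],[285,68]],0.0), plane("wrist",[[230,160],[292,160]],.07))
print(plane("wrist",[[265,65],[312,18]],0.0))
for k in r.cut_out("mill_center","wrist"): print(k["rect"],k["score"])
```

```text
[[ 0.36931874 -0.24337939  0.        ]
 [ 0.3732782  -0.22496317  0.        ]
 [ 0.37794566 -0.20268394  0.        ]] [[ 0.42798207 -0.25300371  0.07      ]
 [ 0.43584078 -0.21590757  0.07      ]]
[[ 0.37255129 -0.21760946  0.        ]
 [ 0.34634174 -0.17580699  0.        ]]
[188.1, 0.2, 313.1, 67.1] 0.9
[202.7, 64.4, 309.2, 328.6] 0.81
[424.8, 161.9, 511.5, 290.9] 0.69
```

```bash
cat >> fit.py <<'E'
def tiltpts(g,ang,th,d=.122,off=0):
    """mill held at point g (d from foot, off from axis), heading ang, head raised th"""
    P=millpts(0,0,0,0)-[d-.07,0,off]
    c,s=np.cos(th),np.sin(th)
    P=P@np.array([[c,0,s],[0,1,0],[-s,0,c]])
    c,s=np.cos(ang),np.sin(ang)
    return P@np.array([[c,s,0],[-s,c,0],[0,0,1]])+g
def fittilt(m,c,g,ang,d=.122):
    M=cv2.GaussianBlur(m.astype(float),(0,0),2)
    res=[]
    # ignore rows hidden by the gripper
    for th in np.radians(np.arange(0,121,1)):
        h=hullmask("wrist",tiltpts(g,ang,th,d),c); 
        res.append((((cv2.GaussianBlur(h,(0,0),2)-M)[:225]**2).sum(),np.degrees(th)))
    res.sort(); return res[:4]
E
python3 - <<'E'
from fit import *
im=r.snapshot("wrist");c=r.get_calibration("wrist");s=r.get_state()
g=s["tool_pos"]+[0,0,.019]
for k in r.cut_out("mill_center","wrist"):
    if k["rect"][3]>300 and k["rect"][0]<300:
        for d in (.118,.122,.126):
            f=fittilt(k["pixels"],c,g,-.21,d); th=np.radians(f[0][1]); print(d,f, tiltpts(g,-.21,th,d)[:,2].min())
E
```

```text
0.118 [(np.float64(249.8068134684098), np.float64(45.0)), (np.float64(284.0492341936366), np.float64(44.0)), (np.float64(292.2230672401686), np.float64(46.0)), (np.float64(402.1947025959863), np.float64(47.0))] 0.025261018237277277
0.122 [(np.float64(177.54295459667878), np.float64(46.0)), (np.float64(188.1558043265973), np.float64(47.0)), (np.float64(282.76507490331574), np.float64(48.00000000000001)), (np.float64(283.4718682006834), np.float64(45.0))] 0.02118913099052544
0.126 [(np.float64(121.62754346950422), np.float64(48.00000000000001)), (np.float64(161.783282066604), np.float64(47.0)), (np.float64(197.07115746892964), np.float64(49.0)), (np.float64(320.4259405351255), np.float64(46.0))] 0.015822893903691973
```

```bash
python3 -m jog '[[0,0.025,0,0,1],[0,0.03,0,0,1],[0,0.03,0.005,0,1],[0,0,0.006,0,1],[0,0,0.005,0,1],[0,0,0.004,0,1],[0,0,0,0,1],[0,0,0,0,1]]'
cat > look.py <<'E'
from fit import *
import sys
im=r.snapshot("wrist");c=r.get_calibration("wrist");s=r.get_state()
g=s["tool_pos"]+[0,0,.019]
for k in r.cut_out("mill_center","wrist"):
    if k["rect"][3]>250 and k["rect"][0]<300:
        f=fittilt(k["pixels"],c,g,-.21,.124); th=np.radians(f[0][1]); print(k["rect"],f[:2], tiltpts(g,-.21,th,.124)[:,2].min())
go(.574,-.266,.03,np.pi/2-.21)
cv2.imwrite("pics/"+sys.argv[1],im[:,:,::-1])
E
python3 look.py w5.png
```

```text
clock: 7.45
tool_pos: [0.5615, -0.264, 0.0859]
eef_rot: [0.777, 0.63, 0.004, 0.004]
contact_force: [5.3, -1.3, 7.5]
opening: 0.5
[199.2, 82.4, 308.9, 349.6] [(np.float64(151.45033317178016), np.float64(56.0)), (np.float64(196.6781674702217), np.float64(57.00000000000001))] -0.009070266073380268
t 7.55 pos [ 0.5614 -0.264   0.0859] jaw 1.362 tilt [ 0.0119 -0.0017 -0.9999] F [ 6.8 -1.7  7. ] open 0.5
shift [0.0006 0.012  0.0561] turn/360 0.0002 q7 1.4
```

```bash
python3 -m jog '[[0,0,0,0,1],[0,-0.006,-0.001,0,1],[0,-0.006,-0.002,0,1],[0,-0.006,-0.002,0,1],[0,-0.006,-0.002,0,1],[0,-0.006,-0.002,0,1],[0,-0.007,-0.002,0,1],[0,0,0,0,1]]' 5; python3 look.py w6.png
```

```text
clock: 8.35
tool_pos: [0.5155, -0.256, 0.0937]
eef_rot: [0.777, 0.629, -0.002, -0.002]
contact_force: [0.2, 0.1, -2.6]
opening: 0.5
[198.0, 135.4, 313.6, 358.8] [(np.float64(104.11367591713861), np.float64(76.0)), (np.float64(130.45356569687905), np.float64(75.0))] -0.012439925234969368
t 8.45 pos [ 0.5176 -0.2561  0.0938] jaw 1.3609 tilt [-3.4e-03  3.0e-04 -1.0e+00] F [ 0.4  0.5 -3.2] open 0.504
shift [0.0021 0.0575 0.0636] turn/360 2e-05 q7 1.39
```

View pics/w6.png

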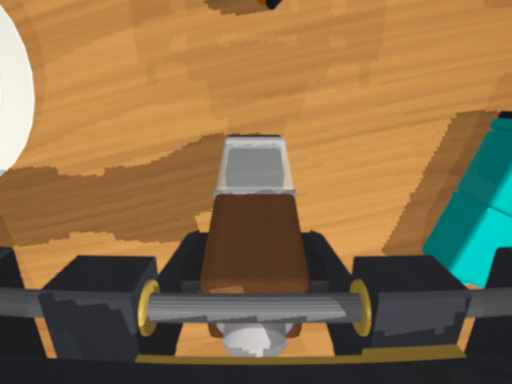

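```bash
cat > look2.py <<'E'
from fit import *
im=r.snapshot("wrist");c=r.get_calibration("wrist");s=r.get_state()
g=s["tool_pos"]+[0,0,.019]
for k in r.cut_out("mill_center","wrist"):
    if k["rect"][3]>250 and k["rect"][0]<300:
        M=cv2.GaussianBlur(k["pixels"].astype(float),(0,0),2)
        def cost(p): return ((cv2.GaussianBlur(hullmask("wrist",tiltpts(g,p[3],p[0],p[1],p[2]),c),(0,0),2)-M)[:225]**2).sum()+((p[2])/.003)**2*10
        o=minimize(cost,[1.3,.118,0,-.21],method="Nelder-Mead",options=dict(initial_simplex=[[1.3,.118,0,-.21],[1.5,.118,0,-.21],[1.3,.110,0,-.21],[1.3,.118,.005,-.21],[1.3,.118,0,-.15]]))
        print(np.degrees(o.x[0]),o.x,o.fun,tiltpts(g,o.x[3],*o.x[:3])[:,2].min())
        P=tiltpts(g,o.x[3],*o.x[:3])
        for q in proj("wrist",P,c): cv2.circle(im,tuple(int(v) for v in q),2,(255,0,255),-1)
cv2.imwrite("pics/l2.png",im[:,:,::-1])
go(.574,-.266,.03,np.pi/2-.21)
E
python3 look2.py
```

```text
74.11897964079938 [ 1.29362023  0.12306302  0.00259592 -0.1713028 ] 29.087169367333715 -0.011608399285112467
t 8.55 pos [ 0.5187 -0.2561  0.0941] jaw 1.3611 tilt [-1.6e-03  2.0e-04 -1.0e+00] F [-0.4  0.2 -3. ] open 0.497
shift [0.0018 0.0563 0.064 ] turn/360 5e-05 q7 1.39
```

View pics/l2.png

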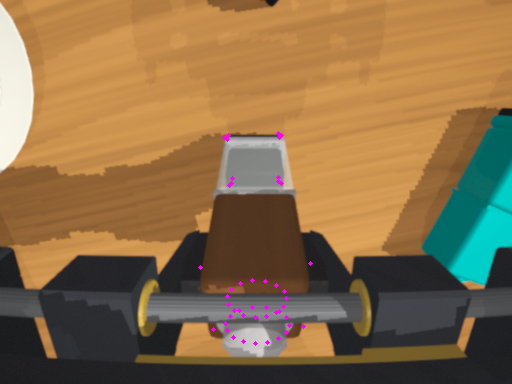

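Run:
```python
from h import *
from scipy.optimize import least_squares
c=r.get_calibration("wrist");s=r.get_state();g=s["tool_pos"]+[0,0,.019]
L=np.array([[.008,.022,.022],[.008,-.022,.022],[.075,.022,.022],[.075,-.022,.022],[.14,.022,.022],[.14,-.022,.022]])
for sgn in (1,-1):
    px=np.array([[225,137],[288,137],[214,193],[295,193],[201,291],[308,291]],float)
    if sgn<0: px=px.reshape(3,2,2)[:,::-1].reshape(-1,2)
    def f(p,full=False):
        th,d,off,lat,ang=p
        P=L-[d,lat,off]
        C,S=np.cos(th),np.sin(th);P=P@np.array([[C,0,S],[0,1,0],[-S,0,C]])
        C,S=np.cos(ang),np.sin(ang);P=P@np.array([[C,S,0],[-S,C,0],[0,0,1]])+g
        return (proj("wrist",P,c)-px).ravel()
    o=least_squares(f,[1.3,.118,0,0,-.21],x_scale=[.1,.01,.01,.01,.1]);print(np.degrees(o.x[0]),o.x.round(4),o.fun.round(1))
    th,d,off=o.x[:3]; 
    for a,w in((0,-.02),(0,.02),(.062*0+.008,-.022)): print("z",g[2]+(a-d)*np.sin(th)+(w-off)*np.cos(th))
```

```text
21.2952098171427 [ 0.3717  0.1081  0.2863 -0.0012 -0.23  ] [ 46.9  22.4 -47.7  21.7  57.2  14.7 -55.8  14.   69.4 -35.6 -69.9 -36.3]
z -0.21154799612603017
z -0.17427913237589757
z -0.21050605262826366
69.40100081653429 [ 1.2113e+00  1.1840e-01  9.8000e-03  8.0000e-04 -2.1920e-01] [-3.3  0.4  1.1 -0.1 -1.4 -0.4  2.7 -1.1  1.1  1.  -0.7 -0. ]
z -0.008200024094534717
z 0.005872987813071303
z -0.0014151492386706172
```

```bash
python3 -m jog '[[0,0,0.003,0,1],[0,-0.006,0.002,0,1],[0,-0.007,0,0,1],[0,-0.007,-0.001,0,1],[0,-0.007,-0.001,0,1],[0,-0.006,0,0,1],[0,0,0,0,1]]' 5; python3 look.py w7.png
```

```text
clock: 9.25
tool_pos: [0.4852, -0.2486, 0.0912]
eef_rot: [0.777, 0.629, -0.001, -0.001]
contact_force: [-0.3, -0.3, -2.1]
opening: 0.495
[196.2, 156.6, 312.0, 361.9] [(np.float64(91.31786203462119), np.float64(84.0)), (np.float64(132.69292044286624), np.float64(83.0))] -0.01503604583828394
t 9.35 pos [ 0.4869 -0.2489  0.0915] jaw 1.3615 tilt [-3.e-04  3.e-04 -1.e+00] F [ 0.6  0.  -2.8] open 0.498
shift [0.0013 0.0887 0.0615] turn/360 0.00012 q7 1.37
```

View pics/w7.png

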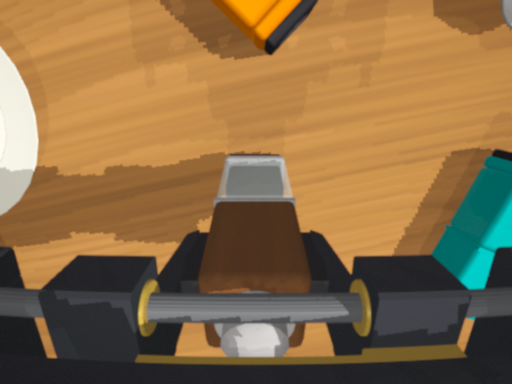

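```bash
cat > pf.py <<'E'
from h import *
import sys,json
from scipy.optimize import least_squares
L=np.array([[.008,.022,.022],[.008,-.022,.022],[.075,.022,.022],[.075,-.022,.022],[.14,.022,.022],[.14,-.022,.022]])
def pf(px,ang=None):
    c=r.get_calibration("wrist");s=r.get_state();g=s["tool_pos"]+[0,0,.019]
    px=np.array(px,float).reshape(3,2,2)[:,::-1].reshape(-1,2)
    def f(p):
        th,d,off,lat,ang=p
        P=L-[d,lat,off]
        C,S=np.cos(th),np.sin(th);P=P@np.array([[C,0,S],[0,1,0],[-S,0,C]])
        C,S=np.cos(ang),np.sin(ang);P=P@np.array([[C,S,0],[-S,C,0],[0,0,1]])+g
        return (proj("wrist",P,c)-px).ravel()
    o=least_squares(f,[1.4,.118,0,0,-.21],x_scale=[.1,.01,.01,.01,.1]);print(np.degrees(o.x[0]),o.x.round(4),o.fun.round(1))
    th,d,off=o.x[:3]
    print("foot z",[round(g[2]-d*np.sin(th)+(w-off)*np.cos(th),4) for w in(-.02,.02)])
pf(json.loads(sys.argv[1]))
E
python3 pf.py '[[225,157],[284,157],[215,201],[296,201],[201,292],[308,292]]'
```

```text
76.7544389670406 [ 1.3396e+00  1.1550e-01  1.0900e-02  7.0000e-04 -2.1000e-01] [-0.8 -1.2  1.4 -1.3 -3.3  1.8  1.9  1.7  2.2 -0.5 -1.6 -0.6]
foot z [np.float64(-0.0091), np.float64(0.0001)]
```

```bash
python3 -m jog '[[0,0,0,0,1],[0,0,0,0,1],[0,-0.004,-0.0005,0,1],[0,-0.005,-0.0005,0,1],[0,-0.005,0,0,1],[0,-0.005,0,0,1],[0,-0.004,0,0,1],[0,0,0,0,1],[0,0,0,0,1]]' 3; python3 look.py w8.png
```

```text
clock: 10.25
tool_pos: [0.4648, -0.2443, 0.0927]
eef_rot: [0.777, 0.629, 0.0, 0.0]
contact_force: [-0.2, -0.4, -2.4]
opening: 0.498
[194.7, 154.9, 314.6, 361.6] [(np.float64(77.44056066900771), np.float64(84.0)), (np.float64(118.5224052040256), np.float64(83.0))] -0.013661409419614204
t 10.35 pos [ 0.465  -0.2443  0.0927] jaw 1.3616 tilt [ 7.e-04 -0.e+00 -1.e+00] F [-0.7 -0.3 -3.1] open 0.502
shift [0.0014 0.1111 0.0628] turn/360 0.00012 q7 1.36
```

View pics/w8.png

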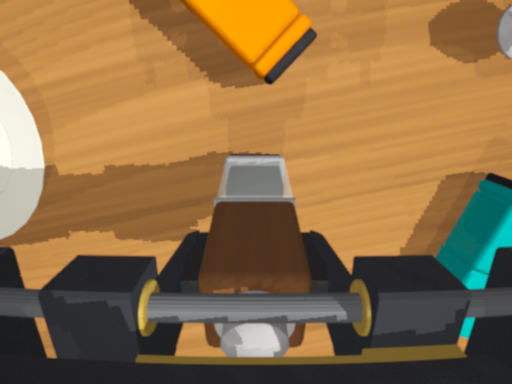

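```bash
python3 -m jog '[[0,0.01,0,0,1],[0,0.012,0,0,1],[0,0,0.002,0,1],[0,0,0,0,1],[0,0,0,0,1]]' 3; python3 -c "
from h import *
go(.5,-.25,.09,1.36)"; python3 -m jog '[[0,0,0.002,0,1],[0,0,0,0,1],[0,0,0,0,1]]'
```

```text
clock: 10.85
tool_pos: [0.4859, -0.2485, 0.0906]
eef_rot: [0.777, 0.629, 0.0, -0.0]
contact_force: [0.8, 1.2, -1.9]
opening: 0.497
t 10.85 pos [ 0.4859 -0.2485  0.0906] jaw 1.3616 tilt [-3.e-04  4.e-04 -1.e+00] F [ 0.8  1.2 -1.9] open 0.497
shift [0.0015 0.0141 0.0006] turn/360 0.00026 q7 1.37
clock: 11.15
tool_pos: [0.4861, -0.2485, 0.0889]
eef_rot: [0.777, 0.629, 0.0, -0.0]
contact_force: [0.6, 1.8, 3.9]
opening: 0.5
```

```bash
python3 -m jog '[[0,-0.004,0,0,1],[0,-0.005,0,0,1],[0,-0.005,0,0,1],[0,-0.005,0,0,1],[0,0,0,0,1]]'; python3 look.py w9.png
```

```text
clock: 11.65
tool_pos: [0.4658, -0.2449, 0.0884]
eef_rot: [0.777, 0.629, -0.001, -0.001]
contact_force: [0.2, -0.0, -2.4]
opening: 0.498
[196.4, 170.0, 312.3, 357.9] [(np.float64(73.16684760302324), np.float64(92.0)), (np.float64(92.17896907935489), np.float64(91.0))] -0.017160917731981265
t 11.75 pos [ 0.4671 -0.2449  0.0885] jaw 1.3613 tilt [-8.e-04  1.e-04 -1.e+00] F [ 1.3 -0.1 -2.7] open 0.497
shift [0.0016 0.109  0.0584] turn/360 8e-05 q7 1.36
```

View pics/w9.png

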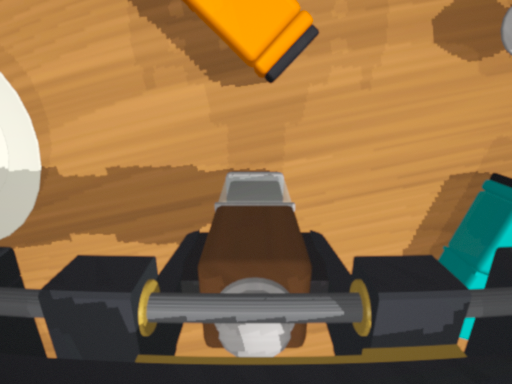

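```bash
python3 -m jog '[[0,0,0,0,0.44],[0,0,0,0,0.38],[0,0,0,0,0.3],[0,0,0,0,0.3]]'; python3 look.py w10.png
```

```text
clock: 12.15
tool_pos: [0.4678, -0.2449, 0.0888]
eef_rot: [0.777, 0.629, 0.0, 0.0]
contact_force: [0.1, -0.3, -0.5]
opening: 0.702
[195.1, 169.4, 310.7, 355.6] [(np.float64(59.25118848875481), np.float64(91.0)), (np.float64(75.07541254572747), np.float64(92.0))] -0.016551084264710456
t 12.25 pos [ 0.4676 -0.2449  0.0887] jaw 1.3615 tilt [ 2.e-04 -0.e+00 -1.e+00] F [-1.3 -0.7 -0.4] open 0.702
shift [0.0014 0.1084 0.0588] turn/360 0.00011 q7 1.36
```

View pics/w10.png

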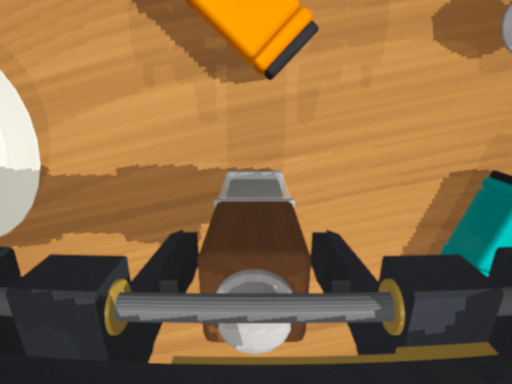

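```bash
python3 -m jog '[[0,0,-0.01,0,0.15],[0,0,-0.02,0,0],[0,0,-0.03,0,0],[0,0,-0.035,0,0],[0,0,-0.035,0,0],[0,0,-0.02,0,0],[0,0,0,0,0],[0,0,0,0,0]]'
python3 - <<'E'
from h import *
for n in ["wrist","scene","top"]:
    im=r.snapshot(n); cv2.imwrite(f"pics/{n}1.png",im[:,:,::-1])
    for k in r.cut_out("mill_center",n): print(n,k["rect"],k["score"])
go(.47,-.25,.2,1.36)
E
```

```text
clock: 13.05
tool_pos: [0.4673, -0.2449, 0.2391]
eef_rot: [0.777, 0.629, 0.0, 0.0]
contact_force: [-0.7, 0.4, -0.6]
opening: 1.002
wrist [173.7, 2.3, 289.5, 86.6] 0.96
wrist [229.0, 143.2, 283.9, 213.9] 0.86
wrist [361.8, 139.9, 448.5, 250.9] 0.74
scene [193.2, 178.5, 220.8, 219.0] 0.86
scene [353.9, 114.8, 391.1, 143.2] 0.71
scene [135.8, 156.8, 159.2, 191.2] 0.6
top [317.9, 247.6, 343.3, 289.1] 0.84
top [271.6, 188.0, 298.0, 218.8] 0.68
top [327.2, 217.0, 345.6, 233.3] 0.5
t 13.35 pos [ 0.4671 -0.2446  0.2378] jaw 1.3617 tilt [-1.7e-03  9.0e-04 -1.0e+00] F [0.1 0.3 0.3] open 1.005
shift [-0.0047  0.004   0.0378] turn/360 0.00027 q7 1.47
```

View pics/wrist1.png

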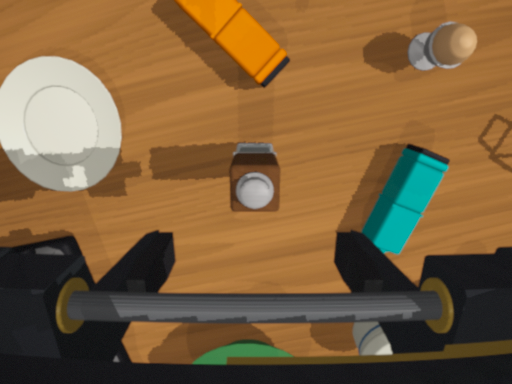

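View pics/scene1.png

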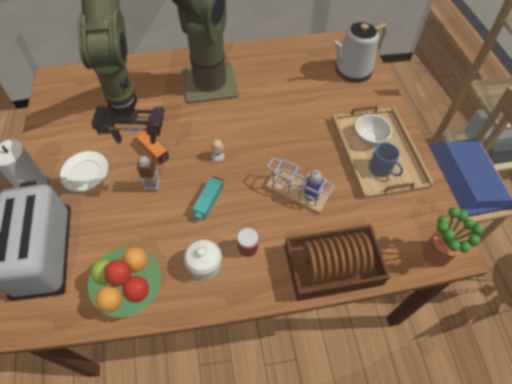

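View pics/top1.png

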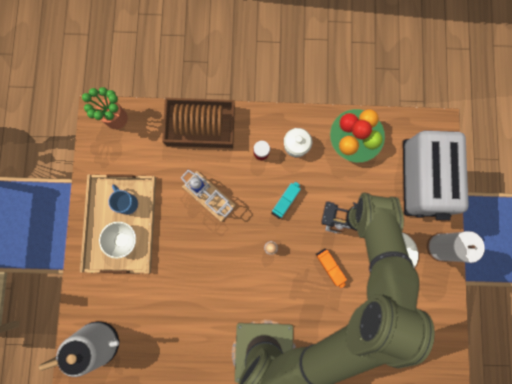

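The mill is standing on the table at scene (149,172), and the scene and wrist views both show it upright. Next I'll measure its standing pose and the caddy's pose.

```bash
cat >> fit.py <<'E'
def standfit(masks,cals,x0,yaw0,z0=0,bl=1.5,c_tilt=False):
    M={k:cv2.GaussianBlur(m.astype(float),(0,0),bl) for k,m in masks.items()}
    def pts(p): return tiltpts(np.array([p[0],p[1],z0]),p[2],np.pi/2,0,0)
    def cost(p): return sum(((cv2.GaussianBlur(hullmask(k,pts(p),cals[k]),(0,0),bl)-M[k])**2).sum() for k in M)
    x=[x0[0],x0[1],yaw0]
    o=minimize(cost,x,method="Nelder-Mead",options=dict(initial_simplex=[x,[x[0]+.01,x[1],yaw0],[x[0],x[1]+.01,yaw0],[x[0],x[1],yaw0+.15]]))
    return o,pts(o.x)
E
python3 - <<'E'
from fit import *
im=r.snapshot("wrist");sc=r.snapshot("scene");c={k:r.get_calibration(k) for k in("wrist","scene")}
mw=[k["pixels"] for k in r.cut_out("mill_center","wrist") if 200<k["rect"][0]<260][0]
ms=[k["pixels"] for k in r.cut_out("mill_center","scene") if k["rect"][0]<160]
print(len(ms))
for m in ({"wrist":mw},{"scene":ms[0]},{"wrist":mw,"scene":ms[0]}):
    o,P=standfit(m,c,(.46,-.245),-.21);print(list(m),o.x,o.fun)
    if len(m)==1 and "wrist" in m:
        for q in proj("wrist",P,c["wrist"]): cv2.circle(im,tuple(int(round(v)) for v in q),1,(255,0,255),-1)
        cv2.imwrite("pics/st.png",cv2.resize(im[120:240,180:330],None,fx=4,fy=4)[:,:,::-1])
E
```

```text
1
['wrist'] [ 0.46342598 -0.24482869 -0.20068781] 176.0906197957048
['scene'] [ 0.36041947 -0.22853643  0.48604782] 207.62608059154132
['wrist', 'scene'] [ 0.46362887 -0.24501698 -0.178606  ] 1149.7038368376716
```

View pics/st.png

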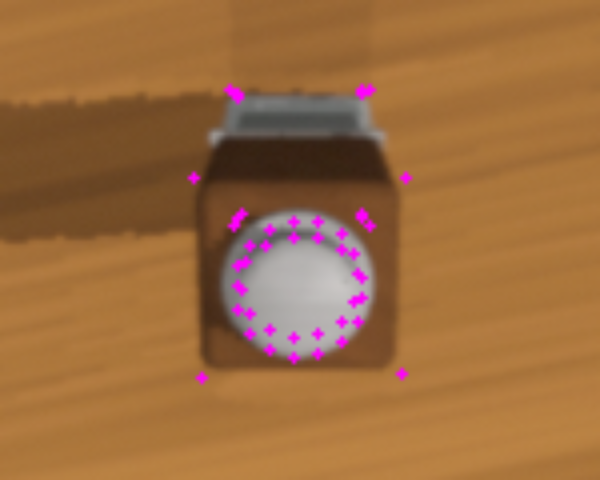

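Run:
```python
from h import *
a=plane("top",[[195.8,183]],.145)[0];b=plane("top",[[218,203.2]],.089)[0];print(a,b,np.linalg.norm((a-b)[:2]),np.arctan2(*(b-a)[[1,0]]))
```

```text
[0.59181062 0.25668307 0.145     ] [0.52987958 0.1814284  0.089     ] 0.09746137210252387 -2.2593770190809166
```

```bash
python3 -c "
from h import *
go(.53,.181,.24,2.452)"
```

```text
t 13.55 pos [ 0.4674 -0.2447  0.2384] jaw 1.3616 tilt [-5.e-04  4.e-04 -1.e+00] F [-0.9  0.  -0. ] open 1.001
shift [ 0.4294 -0.0272 -0.0015] turn/360 -0.17354 q7 1.47
```

```bash
python3 -m jog '[[0.02,-0.0013,0,0,0],[0.035,-0.0022,0,0,0],[0.039,-0.0025,0,0,0],[0.039,-0.0025,0,0,0],[0.039,-0.0025,0,0,0],[0.039,-0.0025,0,0,0],[0.039,-0.0025,0,0,0],[0.039,-0.0025,0,0,0],[0.039,-0.0025,0,0,0],[0.039,-0.0025,0,0,0],[0.039,-0.0025,0,0,0],[0.024,-0.0013,0,-0.0217,0],[0,0,0,-0.0217,0],[0,0,0,-0.0217,0],[0,0,0,-0.0217,0],[0,0,0,-0.0217,0],[0,0,0,-0.0217,0],[0,0,0,-0.0217,0],[0,0,0,-0.0217,0],[0,0,0,0,0]]'
python3 - <<'E'
from h import *
im=r.snapshot("wrist"); cv2.imwrite("pics/c1.png",im[:,:,::-1])
go(.53,.181,.24,2.452)
E
```

```text
clock: 15.55
tool_pos: [0.5302, 0.1812, 0.2384]
eef_rot: [0.338, 0.941, 0.0, -0.0]
contact_force: [0.6, -0.8, -0.5]
opening: 1.002
t 15.6 pos [0.5302 0.1813 0.2385] jaw 2.4491 tilt [-5.e-04  4.e-04 -1.e+00] F [-0.8 -0.2  0.4] open 1.001
shift [-0.0001 -0.0003 -0.0015] turn/360 -0.00046 q7 1.57
```

View pics/c1.png

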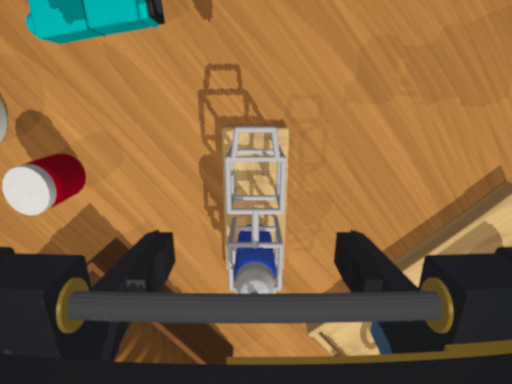

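```bash
cat > cad.py <<'E'
from h import *
def wire(x,y,yaw):  # x,y = empty bay centre, yaw=caddy x
    L=[]
    def sq(cx,h,z): return [[(cx-h,-h,z),(cx+h,-h,z)],[(cx+h,-h,z),(cx+h,h,z)],[(cx+h,h,z),(cx-h,h,z)],[(cx-h,h,z),(cx-h,-h,z)]]
    for cx in(0,-.096):
        L+=sq(cx,.028,.089)
    L+=sq(0,.028,.045)
    L+=[[(a,b,.014),(a,b,.089)] for a in(-.028,.028) for b in(-.028,.028)]
    bb=[(-.148,-.042),(.052,-.042),(.052,.042),(-.148,.042)]
    B=[[(*bb[i],.014),(*bb[(i+1)%4],.014)] for i in range(4)]
    c,s=np.cos(yaw),np.sin(yaw);R=np.array([[c,s,0],[-s,c,0],[0,0,1]])
    return np.array(L)@R+[x,y,0],np.array(B)@R+[x,y,0]
def draw(im,cam,p,c,k,off):
    A,B=wire(*p)
    for S,col in((A,(255,0,255)),(B,(0,255,0))):
        for s in S:
            q=(proj(cam,s,c)-off+.5)*k-.5
            cv2.line(im,tuple(int(round(v)) for v in q[0]),tuple(int(round(v)) for v in q[1]),col,1)
E
python3 - <<'E'
from cad import *
from scipy.optimize import minimize
im=r.snapshot("wrist");c=r.get_calibration("wrist")
hsv=cv2.cvtColor(im,cv2.COLOR_RGB2HSV).astype(float)
gl=((hsv[...,1]<75)&(hsv[...,2]>100)).astype(np.uint8)
gl[:,:215]=0;gl[:,300:]=0;gl[240:]=0;gl[:120]=0
dt=cv2.distanceTransform(1-gl,cv2.DIST_L2,5)
def cost(p):
    A,_=wire(*p); A=A[[0,1,2,3,4,5,6,8,9,10,11,12,13,14,15]]
    P=(A[:,:1]+(A[:,1:]-A[:,:1])*np.linspace(0,1,25)[None,:,None]).reshape(-1,3)
    q=proj("wrist",P,c); q=q[q[:,1]<236]
    d=cv2.remap(dt,q[:,0].astype(np.float32).reshape(-1,1),q[:,1].astype(np.float32).reshape(-1,1),cv2.INTER_LINEAR)
    # also coverage: mask pixels near wire
    ys,xs=np.nonzero(gl); M=np.c_[xs,ys]; from scipy.spatial import cKDTree
    dd=np.minimum(cKDTree(q).query(M)[0],6)
    return (np.minimum(d,6)**2).mean()+(dd**2).mean()
x=[.53,.181,-2.2594]
o=minimize(cost,x,method="Nelder-Mead",options=dict(initial_simplex=[x,[.54,.181,-2.2594],[.53,.191,-2.2594],[.53,.181,-2.2]]))
print(o.x,o.fun)
k=6;of=np.array([200,110]);big=cv2.resize(im[110:210+30,200:310],None,fx=k*.75,fy=k*.75,interpolation=cv2.INTER_CUBIC);b2=big.copy()
draw(b2,"wrist",o.x,c,k*.75,of);
cv2.imwrite("pics/c2.png",b2[:,:,::-1])
# check in top
t=r.snapshot("top");ct=r.get_calibration("top");big=cv2.resize(t[150:240,160:260],None,fx=6,fy=6,interpolation=cv2.INTER_CUBIC);draw(big,"top",o.x,ct,6,np.array([160,150]));cv2.imwrite("pics/c3.png",big[:,:,::-1])
E
```

```text
[ 0.5341986   0.18693865 -2.25576848] 13.00365035569357
```

View pics/c2.png

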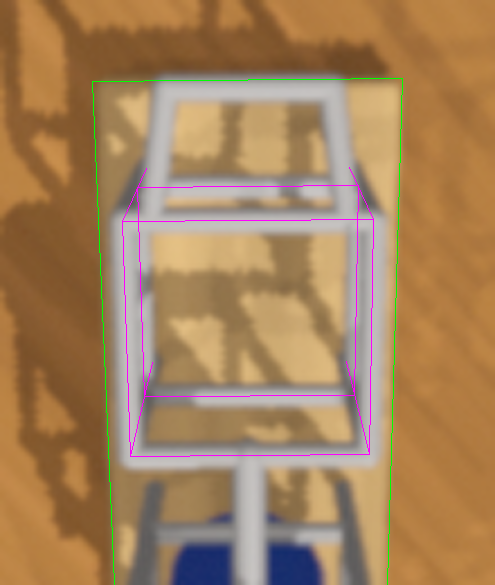

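View pics/c3.png

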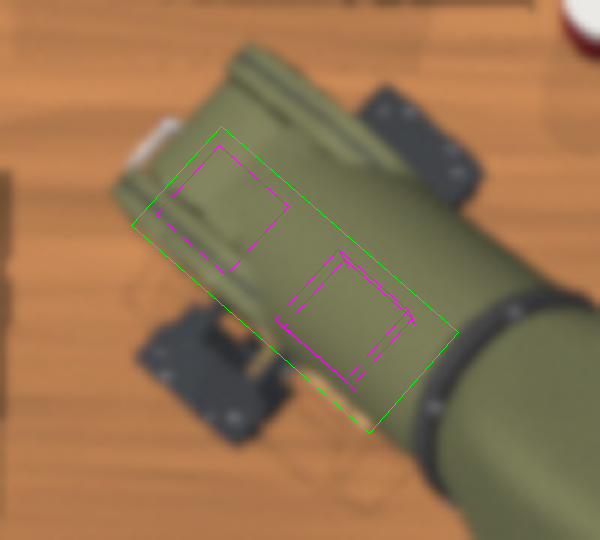

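Run:
```python
from cad import *
o=[]
for n,(x0,y0,x1,y1) in (("scene",(255,150,345,220)),("top",(170,160,250,225))):
    im=cv2.imread(f"pics/{n}0.png");c=r.get_calibration(n)
    b=cv2.resize(im[y0:y1,x0:x1],None,fx=6,fy=6,interpolation=cv2.INTER_CUBIC)
    draw(b,n,[ 0.5342,0.1869,-2.256],c,6,np.array([x0,y0])); cv2.imwrite(f"pics/cc_{n}.png",b)
```

```text
(no output)
```

View pics/cc_scene.png

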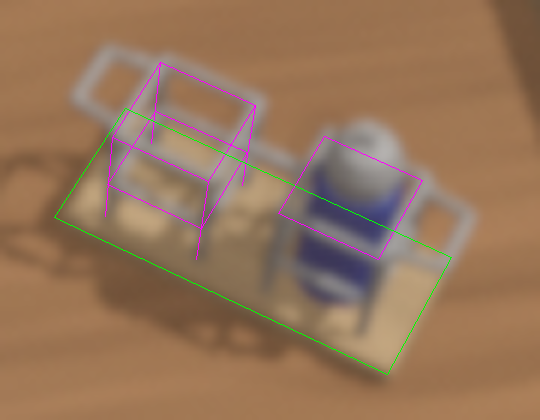

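View pics/cc_top.png

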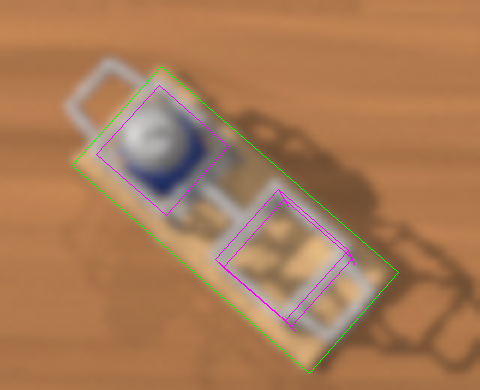

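```bash
python3 -c "
from h import *
go(.4635,-.2448,.24,2.937)"
```

```text
t 15.7 pos [0.5302 0.1814 0.2386] jaw 2.4494 tilt [-1.e-04  0.e+00 -1.e+00] F [-0.7  0.3  0.5] open 1.0
shift [-0.2207 -0.3706 -0.0014] turn/360 -0.07761 q7 1.57
```

```bash
python3 -m jog '[[-0.01,-0.0186,0,0,0],[-0.02,-0.0335,0,0,0],[-0.0212,-0.0354,0,0,0],[-0.0212,-0.0354,0,0,0],[-0.0212,-0.0354,0,0,0],[-0.0212,-0.0354,0,0,0],[-0.0212,-0.0354,0,0,0],[-0.0212,-0.0354,0,0,0],[-0.0212,-0.0354,0,0,0],[-0.0212,-0.0354,0,0,0],[-0.0212,-0.0354,0,0.0217,0],[0,0,0,0.0217,0],[0,0,0,0.0217,0],[0,0,0,0.0217,0],[0,0,0,0.0217,0],[0,0,0,0.0217,0],[0,0,0,0.0217,0],[0,0,0,0.0217,0],[0,0,0,0,0],[0,0,0,0,0]]';python3 - <<'E'
from fit import *
go(.4635,-.2448,.24,1.365)
im=r.snapshot("wrist");c={"wrist":r.get_calibration("wrist")}
for k in r.cut_out("mill_center","wrist"):
    if 200<k["rect"][0]<260:
        o,P=standfit({"wrist":k["pixels"]},c,(.4635,-.245),-.2);print(k["rect"],o.x,o.fun)
E
```

```text
clock: 17.7
tool_pos: [0.4649, -0.2449, 0.2388]
eef_rot: [0.776, 0.63, -0.0, 0.0]
contact_force: [0.0, 0.6, -0.2]
opening: 1.001
t 17.7 pos [ 0.4649 -0.2449  0.2388] jaw 1.364 tilt [ 1.e-04 -3.e-04 -1.e+00] F [ 0.   0.6 -0.2] open 1.001
shift [-0.0002 -0.0014 -0.0012] turn/360 -0.00016 q7 1.47
[228.6, 141.9, 283.3, 218.4] [ 0.46238876 -0.24497967 -0.24797749] 116.36884289084499
```

```bash
python3 -m jog '[[0,-0.0018,0.02,0,0],[0,0,0.035,0,0],[0,0,0.035,0,0],[0,0,0.03,0,0],[0,0,0.015,0,0],[0,0,0.005,0,0],[0,0,0,0,0],[0,0,0,0,0]]';python3 - <<'E'
from fit import *
go(.4633,-.2449,.099,1.365)
cv2.imwrite("pics/g1.png",r.snapshot("wrist")[:,:,::-1])
E
```

```text
clock: 18.6
tool_pos: [0.4636, -0.2449, 0.0994]
eef_rot: [0.777, 0.629, 0.0, 0.001]
contact_force: [-0.2, 0.4, 0.4]
opening: 0.994
t 18.6 pos [ 0.4636 -0.2449  0.0994] jaw 1.3617 tilt [ 1.5e-03 -3.0e-04 -1.0e+00] F [-0.2  0.4  0.4] open 0.994
shift [-0.     -0.0003  0.0004] turn/360 -0.00052 q7 1.36
```

View pics/g1.png

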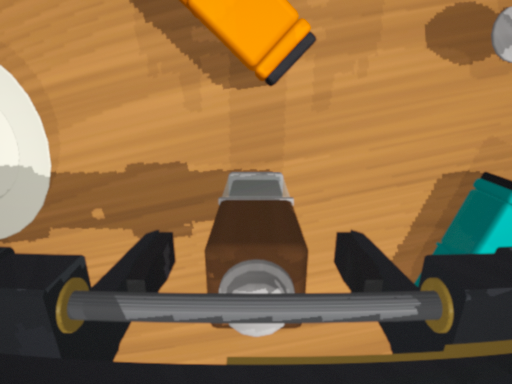

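Centred between the fingers, with the button clear below the palm. Now close and lift.

```bash
python3 -m jog '[[0,0,0,0,1],[0,0,0,0,1],[0,0,0,0,1],[0,0,0,0,1],[0,0,0,0,1],[0,0,0,0,1],[0,0,0,0,1],[0,0,-0.01,0,1],[0,0,-0.025,0,1],[0,0,-0.035,0,1],[0,0,-0.035,0,1],[0,0,-0.035,0,1],[0,0,-0.015,0,1],[0,0,0,0,1]]' 25;python3 - <<'E'
from fit import *
go(.5342,.1869,.254,-2.256+3*np.pi/2)
cv2.imwrite("pics/g2.png",r.snapshot("wrist")[:,:,::-1])
E
```

```text
clock: 20.05
tool_pos: [0.464, -0.2452, 0.2562]
eef_rot: [0.777, 0.629, 0.001, 0.002]
contact_force: [-0.2, -0.4, -3.4]
opening: 0.497
t 20.05 pos [ 0.464  -0.2452  0.2562] jaw 1.3611 tilt [ 0.0043 -0.002  -1.    ] F [-0.2 -0.4 -3.4] open 0.497
shift [ 0.4372 -0.0213  0.0016] turn/360 -0.17433 q7 1.48
```

View pics/g2.png

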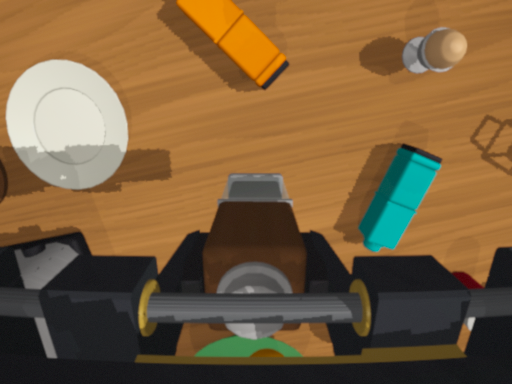

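```bash
python3 -m jog '[[0.01,-0.0005,0,0,1],[0.022,-0.0011,0,0,1],[0.034,-0.0017,0,0,1],[0.037,-0.0018,0,0,1],[0.037,-0.0018,0,0,1],[0.037,-0.0018,0,0,1],[0.037,-0.0018,0,0,1],[0.037,-0.0018,0,0,1],[0.037,-0.0018,0,0,1],[0.037,-0.0018,0,0,1],[0.037,-0.0018,0,0,1],[0.035,-0.0017,0,0,1],[0.025,-0.0012,0,0,1],[0.015,-0.0007,0,0,1]]'; python3 -m jog '[[0,0,0,-0.01,1],[0,0,0,-0.02,1],[0,0,0,-0.02,1],[0,0,0,-0.02,1],[0,0,0,-0.02,1],[0,0,0,-0.02,1],[0,0,0,-0.02,1],[0,0,0,-0.02,1],[0,0,0,-0.0143,1],[0,0,0,-0.01,1],[0,0,0,0,1],[0,0,0,0,1]]';python3 - <<'E'
from fit import *
go(.5342,.1869,.254,-2.256+3*np.pi/2)
cv2.imwrite("pics/p1.png",r.snapshot("wrist")[:,:,::-1])
E
```

```text
clock: 21.5
tool_pos: [0.5314, 0.1906, 0.2521]
eef_rot: [0.776, 0.631, -0.001, -0.001]
contact_force: [0.6, -0.6, -3.7]
opening: 0.5
clock: 22.7
tool_pos: [0.5325, 0.1865, 0.2529]
eef_rot: [0.337, 0.942, -0.001, -0.001]
contact_force: [0.0, 0.3, -2.3]
opening: 0.5
t 22.7 pos [0.5325 0.1865 0.2529] jaw 2.4546 tilt [-0.0016 -0.001  -1.    ] F [ 0.   0.3 -2.3] open 0.5
shift [-0.001   0.0014 -0.0011] turn/360 -0.00029 q7 1.57
```

View pics/p1.png

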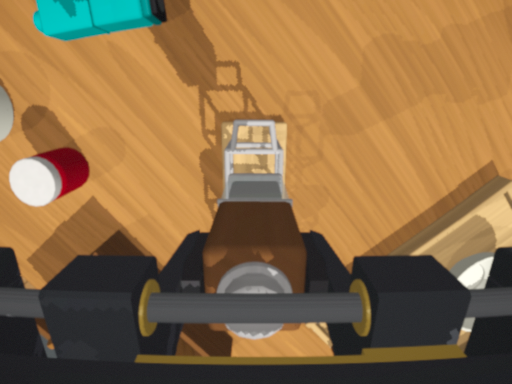

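```bash
python3 -m jog '[[-0.001,0.0014,0.01,0,1],[0,0,0.015,0,1],[0,0,0.015,0,1],[0,0,0.006,0,1],[0,0,0,0,1],[0,0,0,0,1]]';python3 - <<'E'
from cad import *
from fit import tiltpts
go(.5342,.1869,.204,-2.256+3*np.pi/2)
im=r.snapshot("wrist");c=r.get_calibration("wrist");s=r.get_state()
R=Ro.from_quat(s["eef_rot"]).as_matrix();g=s["tool_pos"]-.019*R[:,2]
ang=np.arctan2(R[1,1],R[0,1])
x0,y0,x1,y1=190,110,320,240
b=cv2.resize(im[y0:y1,x0:x1],None,fx=4.5,fy=4.5,interpolation=cv2.INTER_CUBIC)
draw(b,"wrist",[ 0.5342,0.1869,-2.256],c,4.5,np.array([x0,y0]))
P=tiltpts(g,ang,np.pi/2,.118,0)[:16]
for q in (proj("wrist",P,c)-[x0,y0]+.5)*4.5: cv2.circle(b,tuple(int(v) for v in q),3,(0,255,255),-1)
cv2.imwrite("pics/p2.png",b[:,:,::-1])
for n in("scene",):
    t=r.snapshot(n); cv2.imwrite("pics/p2s.png",cv2.resize(t[110:220,230:350],None,fx=5,fy=5,interpolation=cv2.INTER_CUBIC)[:,:,::-1])
E
```

```text
clock: 23.35
tool_pos: [0.5349, 0.1879, 0.2079]
eef_rot: [0.336, 0.942, 0.0, 0.0]
contact_force: [-0.2, 0.9, -1.9]
opening: 0.499
t 23.35 pos [0.5349 0.1879 0.2079] jaw 2.4566 tilt [ 4.e-04  4.e-04 -1.e+00] F [-0.2  0.9 -1.9] open 0.499
shift [-0.0001 -0.0012  0.0039] turn/360 4e-05 q7 1.53
```

View pics/p2.png

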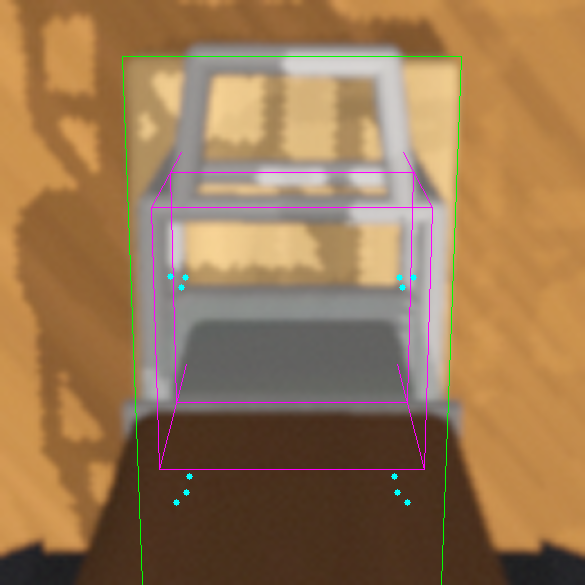

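View pics/p2s.png

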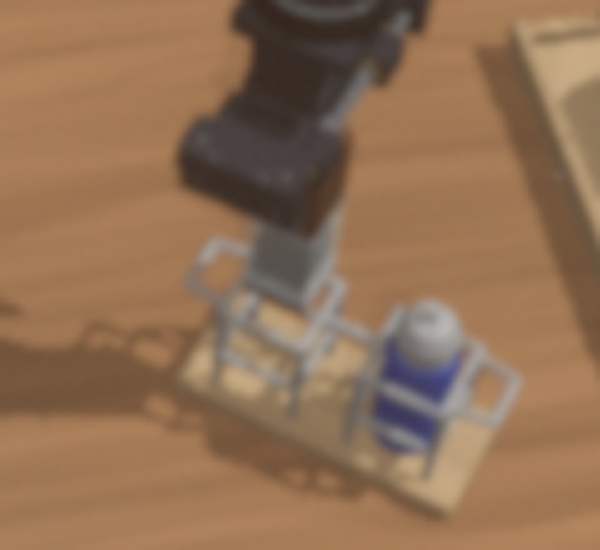

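Run:
```python
from h import *
im=cv2.imread("pics/g2.png")
cv2.imwrite("pics/p3.png",cv2.resize(im[160:350,190:320],None,fx=4,fy=3.1,interpolation=cv2.INTER_CUBIC))
```

```text
(no output)
```

View pics/p3.png

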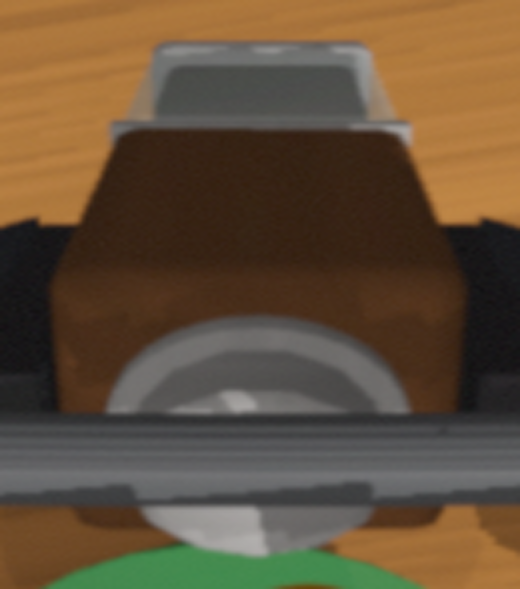

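Run:
```python
from h import *
from scipy.optimize import least_squares
c=r.get_calibration("wrist");s=r.get_state();R0=Ro.from_quat(s["eef_rot"]).as_matrix();g=s["tool_pos"]-.019*R0[:,2]
a0=np.arctan2(R0[1,1],R0[0,1])
F=[((.008,.022),174.5,(228.8,280.5)),((.075,.022),201.3,(218.8,292)),((.14,.022),246.5,(203.8,305.8)),((.14,-.022),328,None)]
def f(p,fix=None):
    th,d,off=p[:3]; lat,da=p[3:5]
    out=[]
    for (a,w),row,cols in F:
        P=np.array([[a,.022,w],[a,-.022,w]])-[d,lat,off]
        C,S=np.cos(th),np.sin(th);P=P@np.array([[C,0,S],[0,1,0],[-S,0,C]])
        C,S=np.cos(a0+da),np.sin(a0+da);P=P@np.array([[C,S,0],[-S,C,0],[0,0,1]])+g
        q=proj("wrist",P,c); out+=[q[0,1]-row,q[1,1]-row]
        if cols: q=q[np.argsort(q[:,0])]; out+=list(q[:,0]-cols)
    return np.array(out)
o=least_squares(f,[1.57,.118,0,0,0],x_scale=[.1,.01,.01,.01,.1]);print(np.degrees(o.x[0]),o.x.round(4));print(o.fun.round(1))
o=least_squares(lambda p:f([np.pi/2,.118,p[0],p[1],p[2]]),[0,0,0],x_scale=[.01,.01,.1]);print(o.x.round(4));print(o.fun.round(1))
```

```text
90.77825993792563 [ 1.5844e+00  1.2920e-01  4.8000e-03 -4.0000e-04  8.0000e-04]
[ 0.7  0.7  0.4  0.1 -1.6 -1.6  1.8 -2.7  0.2  0.2  0.4 -0.   0.6  0.6]
[-0.0011 -0.0004  0.0008]
[-4.9 -4.8 -1.   1.5 -5.9 -5.8 -0.7 -0.2  0.9  0.9 -5.1  5.5  8.   7.9]
```

Run:
```python
from h import *
s=r.get_state();R=Ro.from_quat(s["eef_rot"]).as_matrix()
def tl(px,z): return (R.T@(plane("wrist",[px],z)[0]-s["tool_pos"])).round(4)
for z in (.107,.112,.117): print("collar",z,tl((254.7,174.5),z), tl((228.8,174.5),z),tl((280.5,174.5),z))
print("rail front",tl((254.7,156.7),.089),"L",tl((190+152/4.5,170),.089),"R",tl((190+436/4.5,170),.089))
print("bay centre",R.T@(np.array([.5342,.1869,.089])-s["tool_pos"]))
print("headtop front",tl((254.7,246.5),.249),"back",tl((254.7,328),.249))
```

```text
collar 0.107 [ 0.0003 -0.0166  0.1014] [-0.0218 -0.0166  0.1014] [ 0.0222 -0.0166  0.1013]
collar 0.112 [ 0.0003 -0.0179  0.0964] [-0.0213 -0.0179  0.0964] [ 0.0218 -0.0179  0.0963]
collar 0.117 [ 0.0003 -0.0191  0.0914] [-0.0209 -0.0191  0.0914] [ 0.0213 -0.0191  0.0913]
rail front [ 0.0003 -0.0285  0.1193] L [-0.0278 -0.0163  0.1194] R [ 0.0295 -0.0163  0.1193]
bay centre [ 2.31552124e-05 -1.60898527e-03  1.19378857e-01]
headtop front [ 0.0002 -0.0234 -0.0407] back [ 0.0003  0.0166 -0.0406]
```

```bash
python3 -m jog '[[0.0005,-0.003,0.004,0,1],[0,-0.001,0.004,0,1],[0,0,0,0,1],[0,0,0,0,1]]';python3 - <<'E'
from cad import *
from fit import tiltpts
go(.5342,.1869,.204,-2.256+3*np.pi/2)
im=r.snapshot("wrist");sc=r.snapshot("scene")
cv2.imwrite("pics/q1.png",cv2.resize(im[130:230,200:310],None,fx=6,fy=6,interpolation=cv2.INTER_CUBIC)[:,:,::-1])
c=r.get_calibration("scene");s=r.get_state();R=Ro.from_quat(s["eef_rot"]).as_matrix();g=s["tool_pos"]-.019*R[:,2]
b=cv2.resize(sc[140:215,255:340],None,fx=8,fy=8,interpolation=cv2.INTER_CUBIC)
P=tiltpts(g,np.arctan2(R[1,1],R[0,1]),np.pi/2,.118,0)[:16]
for q in (proj("scene",P,c)-[255,140]+.5)*8: cv2.circle(b,tuple(int(v) for v in q),3,(0,255,255),-1)
draw(b,"scene",[ 0.5342,0.1869,-2.256],c,8,np.array([255,140]))
cv2.imwrite("pics/q2.png",b[:,:,::-1])
E
```

```text
clock: 23.85
tool_pos: [0.5317, 0.1848, 0.1996]
eef_rot: [0.336, 0.942, -0.0, -0.0]
contact_force: [-0.1, -0.5, -3.1]
opening: 0.501
t 23.85 pos [0.5317 0.1848 0.1996] jaw 2.4566 tilt [-2.e-04 -1.e-04 -1.e+00] F [-0.1 -0.5 -3.1] open 0.501
shift [-0.0006  0.0032 -0.0044] turn/360 3e-05 q7 1.52
```

View pics/q1.png

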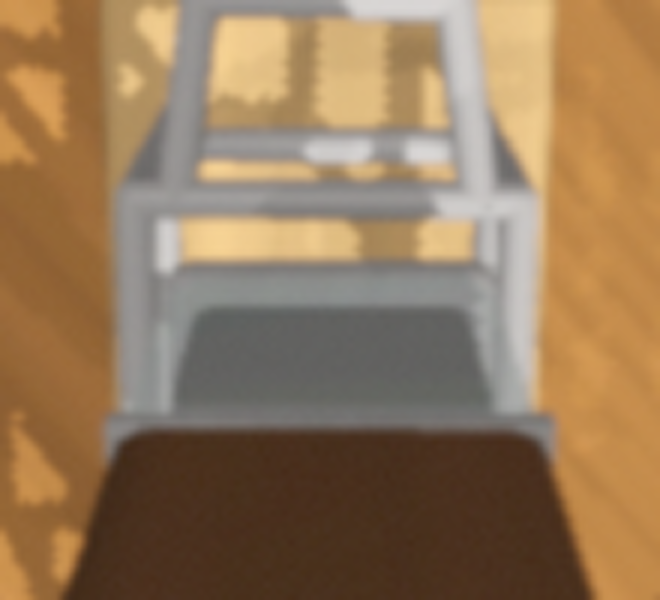

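View pics/q2.png

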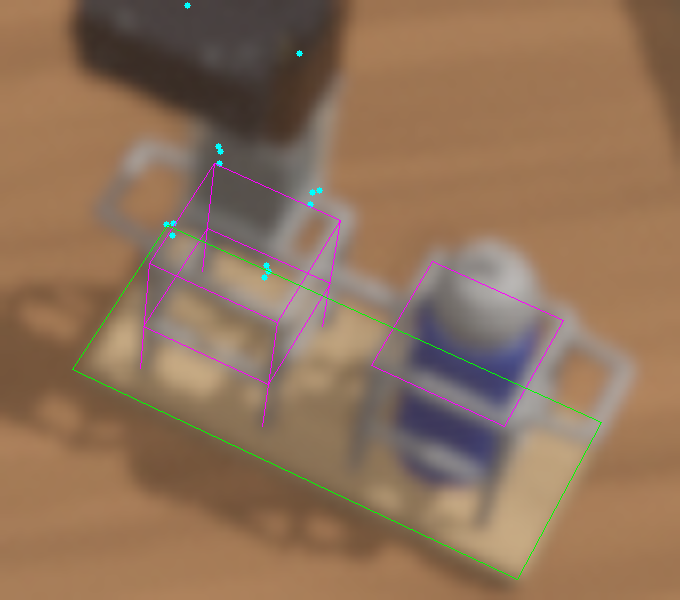

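Run:
```python
from h import *
s=r.get_state();R=Ro.from_quat(s["eef_rot"]).as_matrix()
def tl(px,z): return (R.T@(plane("wrist",[px],z)[0]-s["tool_pos"])).round(4)
print(s["tool_pos"])
for z in (.098,.1086): print("collar",z,tl((254.9,174.2),z),tl((227.8,174.5),z),tl((282.3,174.5),z))
for row in (130+185/6,163.3,130+215/6): print("rail",tl((254.7,row),.092 if row!=163.3 else .089))
print("L",tl((222.8,180),.089),"R",tl((286.3,180),.089))
```

```text
[0.53187475 0.18498726 0.19980837]
collar 0.098 [ 0.0005 -0.0168  0.1018] [-0.0226 -0.0165  0.1018] [ 0.0238 -0.0165  0.1018]
collar 0.1086 [ 0.0005 -0.0194  0.0912] [-0.0217 -0.0192  0.0912] [ 0.0228 -0.0192  0.0912]
rail [ 0.0003 -0.0271  0.1078]
rail [ 0.0003 -0.0243  0.1108]
rail [ 0.0003 -0.0227  0.1078]
L [-0.028  -0.0092  0.1108] R [ 0.0284 -0.0092  0.1108]
```

```bash
python3 -m jog '[[0,0.0005,0.005,0,1],[0,0,0.005,0,1],[0,0,0.005,0,1],[0,0,0.003,0,1],[0,0,0,0,1]]';python3 - <<'E'
from h import *
go(.5342,.1869,.113,-2.256+3*np.pi/2)
im=r.snapshot("wrist")
cv2.imwrite("pics/q3.png",cv2.resize(im[130:230,200:310],None,fx=6,fy=6,interpolation=cv2.INTER_CUBIC)[:,:,::-1])
E
```

```text
clock: 24.45
tool_pos: [0.5317, 0.1851, 0.181]
eef_rot: [0.336, 0.942, -0.0, -0.0]
contact_force: [0.3, -0.2, -3.0]
opening: 0.497
t 24.45 pos [0.5317 0.1851 0.181 ] jaw 2.4567 tilt [-1.1e-03 -5.0e-04 -1.0e+00] F [ 0.3 -0.2 -3. ] open 0.497
shift [-0.0008  0.0031  0.068 ] turn/360 5e-05 q7 1.5
```

View pics/q3.png

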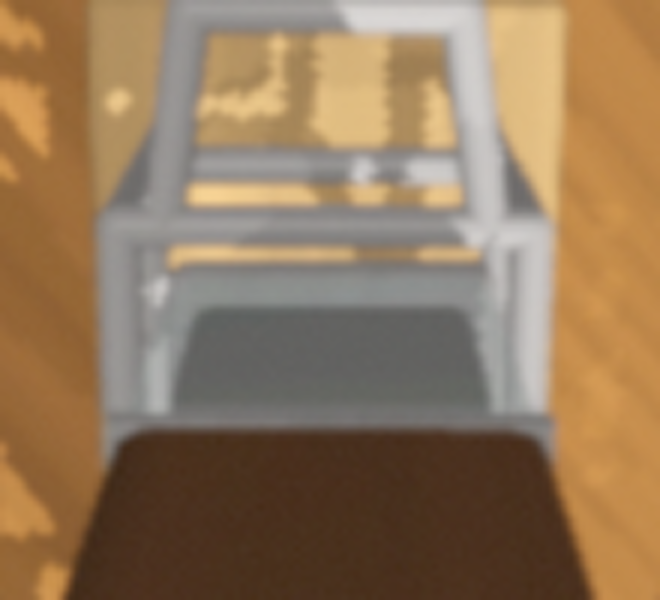

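```bash
python3 -m jog '[[0,0,0.005,0,1],[0,0,0.006,0,1],[0,0,0.006,0,1],[0,0,0.006,0,1],[0,0,0.005,0,1],[0,0,0,0,1]]'; python3 -m jog '[[0,0,0.006,0,1],[0,0,0.006,0,1],[0,0,0.006,0,1],[0,0,0.005,0,1],[0,0,0,0,1],[0,0,0,0,1]]'
python3 - <<'E'
from h import *
go(.5317,.1851,.113,-2.256+3*np.pi/2)
im=r.snapshot("wrist")
cv2.imwrite("pics/q4.png",cv2.resize(im[130:230,200:310],None,fx=6,fy=6,interpolation=cv2.INTER_CUBIC)[:,:,::-1])
E
```

```text
clock: 25.1
tool_pos: [0.5316, 0.185, 0.1528]
eef_rot: [0.336, 0.942, -0.001, -0.001]
contact_force: [0.2, -0.3, -2.4]
opening: 0.501
clock: 25.7
tool_pos: [0.532, 0.1853, 0.1306]
eef_rot: [0.336, 0.942, -0.0, -0.0]
contact_force: [0.0, 0.3, -2.9]
opening: 0.499
t 25.7 pos [0.532  0.1853 0.1306] jaw 2.4567 tilt [-2.e-04  0.e+00 -1.e+00] F [ 0.   0.3 -2.9] open 0.499
shift [ 0.0001 -0.0004  0.0176] turn/360 5e-05 q7 1.44
```

View pics/q4.png

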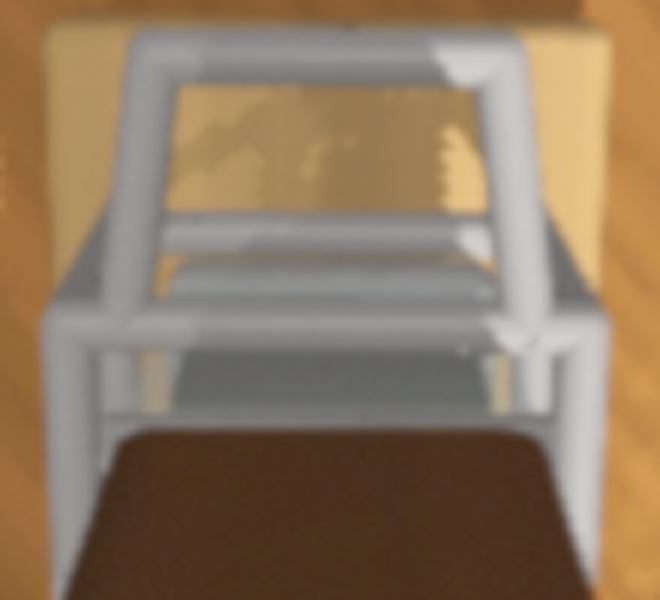

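```bash
python3 -m jog '[[0,0,0.005,0,1],[0,0,0.005,0,1],[0,0,0.003,0,1],[0,0,0,0,1],[0,0,0,0,1]]'; for i in 1 ; do python3 -m jog '[[0,0,0.002,0,1],[0,0,0,0,1],[0,0,0,0,1]]'; done
```

```text
clock: 26.25
tool_pos: [0.532, 0.1853, 0.1176]
eef_rot: [0.336, 0.942, -0.0, -0.0]
contact_force: [-0.3, 0.4, -2.4]
opening: 0.497
clock: 26.55
tool_pos: [0.5321, 0.1853, 0.1157]
eef_rot: [0.336, 0.942, 0.0, 0.0]
contact_force: [0.0, -0.3, -3.3]
opening: 0.496
```

```bash
python3 -m jog '[[0,0,0.0015,0,1],[0,0,0,0,1],[0,0,0,0,1]]'
```

```text
clock: 26.85
tool_pos: [0.532, 0.1852, 0.1142]
eef_rot: [0.336, 0.942, 0.0, -0.0]
contact_force: [-0.0, 0.5, -2.7]
opening: 0.495
```

```bash
python3 -m jog '[[0,0,0.001,0,1],[0,0,0,0,1],[0,0,0,0,1]]'
```

```text
clock: 27.15
tool_pos: [0.532, 0.1853, 0.1132]
eef_rot: [0.336, 0.942, 0.0, -0.0]
contact_force: [0.1, 0.1, -3.3]
opening: 0.496
```

```bash
python3 -m jog '[[0,0,0.001,0,1],[0,0,0,0,1],[0,0,0,0,1]]'
```

```text
clock: 27.45
tool_pos: [0.5322, 0.1854, 0.1127]
eef_rot: [0.336, 0.942, 0.0, 0.0]
contact_force: [-0.7, 0.4, 3.0]
opening: 0.497
```

Force has flipped from −3 to +3 N, so the foot is on the caddy floor. Release gently and rise.

```bash
python3 -m jog '[[0,0,0,0,0.46],[0,0,0,0,0.4],[0,0,0,0,0.3],[0,0,0,0,0.25],[0,0,0,0,0.2],[0,0,0,0,0.2]]'; python3 -m jog '[[0,0,-0.008,0,0.2],[0,0,-0.015,0,0.2],[0,0,-0.02,0,0.2],[0,0,-0.025,0,0.2],[0,0,-0.03,0,0.2],[0,0,-0.03,0,0.2],[0,0,-0.02,0,0.2],[0,0,0,0,0.2]]'
python3 - <<'E'
from h import *
im=r.snapshot("wrist");cv2.imwrite("pics/f1.png",im[:,:,::-1])
go(.5317,.1851,.113,2.456)
E
```

```text
clock: 28.05
tool_pos: [0.5321, 0.1852, 0.1122]
eef_rot: [0.336, 0.942, 0.0, -0.0]
contact_force: [0.9, 0.3, 0.1]
opening: 0.801
clock: 28.85
tool_pos: [0.5334, 0.1864, 0.2636]
eef_rot: [0.336, 0.942, 0.002, 0.002]
contact_force: [0.1, 0.8, 0.0]
opening: 0.796
t 28.9 pos [0.5326 0.1857 0.2617] jaw 2.4565 tilt [ 0.0029  0.0012 -1.    ] F [-0.2  0.4  0.3] open 0.799
shift [ 0.0006 -0.0014  0.1487] turn/360 8e-05 q7 1.58
```

View pics/f1.png

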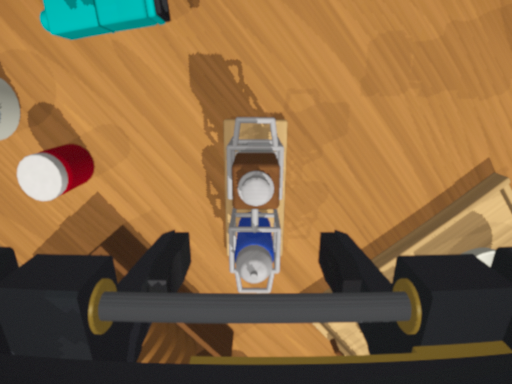

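```bash
python3 -m jog '[[0,-0.02,-0.01,0,0.2],[0,-0.035,0,0,0.2],[0,-0.04,0,0,0.2],[0,-0.04,0,0,0.2],[0,-0.03,0,0,0.2],[0,-0.01,0,0,0.2],[0,0,0,0,0.2],[0,0,0,0,0.2]]'
python3 - <<'E'
from cad import *
for n,(x0,y0,x1,y1) in (("scene",(255,140,345,220)),("top",(170,150,250,225))):
    im=r.snapshot(n);c=r.get_calibration(n);cv2.imwrite(f"pics/end_{n}.png",im[:,:,::-1])
    old=cv2.imread(f"pics/{n}0.png")[:,:,::-1]
    b=np.hstack([cv2.resize(q[y0:y1,x0:x1],None,fx=4,fy=4,interpolation=cv2.INTER_CUBIC) for q in (old,im)])
    cv2.imwrite(f"pics/endc_{n}.png",b[:,:,::-1])
go(.5,.18,.113,2.456)
E
```

```text
clock: 29.7
tool_pos: [0.4223, 0.0509, 0.2702]
eef_rot: [0.336, 0.942, 0.001, 0.0]
contact_force: [0.1, 1.2, -0.8]
opening: 0.797
t 29.8 pos [0.4225 0.0513 0.2702] jaw 2.4582 tilt [ 0.001   0.0017 -1.    ] F [ 0.7  0.2 -0.2] open 0.802
shift [0.0211 0.1485 0.1575] turn/360 0.00035 q7 1.73
```

View pics/end_scene.png

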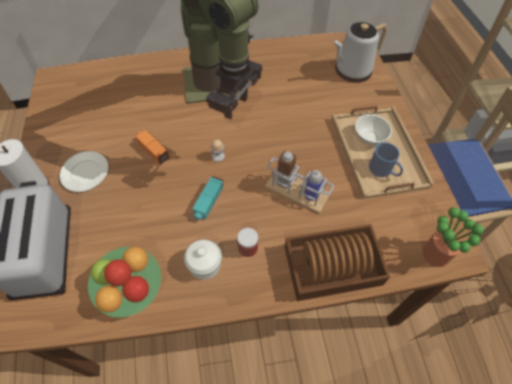

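View pics/endc_scene.png

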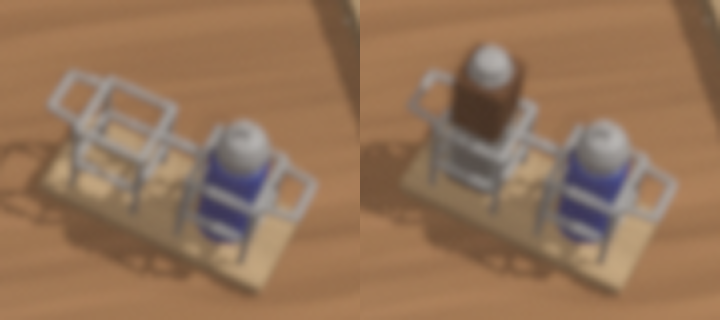

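View pics/endc_top.png

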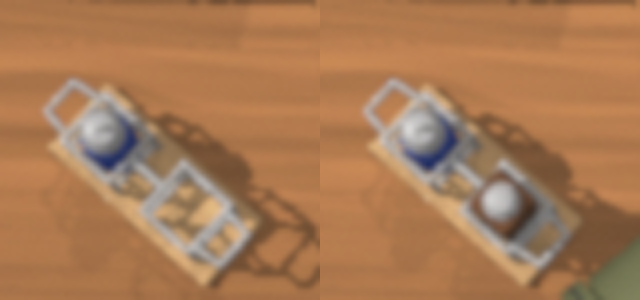

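The mill stands upright in the bay, and the caddy looks unchanged in the before/after crops. I'm handing in.

```bash
python3 -c "
from plant import r
print(r.finish_job())"
```

```text
the job is handed in; nothing more can be done
None
```

The pepper mill now stands upright in the caddy's empty bay, released, and the job is handed in at about 30 s of the 72 s allowed. I did it in the order asked: I gripped the mill near its head and tipped it up about its foot. I stood it on the bare table, let go, took it afresh and lowered it into the bay.

**Last checks:**
- **On the floor:** the vertical force changed from −3 to +3 N when the foot reached the caddy floor, and dropped to 0 after release.
- **Position:** the final scene and top pictures show the mill upright in the bay. Compared with the first pictures, the caddy and shaker show no visible movement, and nothing else looks disturbed. The arm is clear of everything.

**Doubts and disagreements:**
- **Button during the stand-up:** the mill slipped up between the pads, so by my estimate the gap between button and palm shrank from about 14 mm to nothing (±2 mm). The largest upward force I read was about 7 N, while the tilted mill's foot was on the table. I saw no sign of the button being pressed, but I have no direct measurement.
- **Wrist camera:** while I held the mill, some picture features suggested a tilt or offset of a few millimetres. The gap seen at the rails was an even 3 mm, and it went in without any contact force.
- **Tipping:** the mill stuck in the grip at first, with its foot close to the orange look-alike. I moved it forward before finishing, and the look-alike shows no movement in the pictures.

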